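# Take an order tag off its hooked peg and stand it in the counter block

### The job

Take the square-ended order tag off its peg on the tag stand: feel your way, lifting its top end over the peg's upturned tip as you slide it off towards the open end of the peg, with a light touch that never strains the springy peg. Then stand it, hole end up, in the slot of the wooden block, lowering it all the way to the slot's floor before you let go. Leave the round-ended tag hanging on its peg and leave the other things where they are.

Things in the scene. Friction and masses are not known exactly. Their poses are not given: they have to be found in the camera images.
- square_tag: White plastic order tag, an upright plate 44 mm wide (y), 89.5 high (z), 5 thick (x), square lower end, about 50 g, hung on one of the two pegs by the upper edge of its hole, 20 to 26 in front of the board. Origin: centre of the hole, which runs along x, 13 wide (y) x 15 high (z). The plate reaches 17.5 above and 72 below it. Its side edges are free to be gripped across the 44, fingers either side of the peg.
- square_tag_foot (a point): Middle of the square tag's lower end, 72 mm below the hole's centre; axes as the tag's.
- round_tag: The other tag, alike but for its half-round lower end, on the other peg; it stays there. Origin at its hole's centre.
- tag_stand: Fixed counter-top stand: upright wooden board 220 mm wide (y), 12 thick, top at z = 204, on a steel foot 10 high reaching 67 in front of the board. Origin at counter level under the middle of the board's front face; x points into the board. Two round wire pegs, 5 in diameter, stick out along -x at y = +55 and -55, axis at z = 190: first level, then a straight upturned tip 25 long (axis).
- peg_l_root (a point): Where the peg at the stand's y = +55 leaves the board (on its axis; stand's axes). The pegs are unlike and worn, and this is not reported: the bend is 40 to 70 mm from the board, the tip rises at 36 to 48 degrees to 14.5 to 19 above the level part, its end is 56 to 91 from the board. On the level part the hole has only 10 of play up and down, so the tag cannot be drawn straight off.
- peg_r_root (a point): The same on the peg at y = -55. The tag must climb along the tip as it moves out, with 2 to 5 mm of play there: feel the way; if pulling out meets resistance, lift; if the hole's lower edge pushes up on the wire, stop lifting and go out. Pegs give springily up and down, 5 to 8 N per mm at the tip; over 7 N between tag and stand strains the peg.
- tag_block: Fixed wooden block 56 mm (x) x 90 (y) x 38 high with one slot in its top, open upward: 16 wide (x) x 52 long (y) x 32 deep, mouth bevelled 2. Origin under its centre on the counter.
- slot_floor (a point): Middle of the slot's floor, 6 mm above the counter; x across the slot, y along it, z up. The tag stands in it with its 44 mm width along y, either way round.
- shaker_a: Glass shaker with a steel cap, 73 mm across, 119 high; bystander, origin under its centre.
- dip_a: White dip cup with a pale lid, 69 mm across, 34 high; bystander, origin under its centre.
- dip_b: Red dip cup with a pale lid, 69 mm across, 34 high; bystander, origin under its centre.
- can_a: Drinks can, 66 mm across, 115 high; bystander, origin under its centre.
Things that resemble listed ones, but are neither listed nor needed, are in the scene too. What is shaped like the square_tag but blue or turquoise is not meant.

How it is judged:
By the outcome, as a careful person would: the job done as asked, in the order asked, and still so for the second after the job is handed in, with the robot touching nothing.
It also fails if it takes over 72 s, if anything falls off the work surface, if the arm or the gripper's body presses on something with over 40 N, if the wrist force passes 120 N, or if a joint passes its speed limit or range.

### The arm

A 6-joint arm with a two-finger parallel gripper is mounted at the origin on a cart in front of the work surface, level with it; the furniture and walls round the work are solid. World frame = base frame: x ahead of the robot, y to its left, z up, the work surface at z = 0. Lengths are in mm, angles in rad, forces in N, time in s.
With the tool pointing down it reaches from about 275 to 825 mm from the base axis. Payload 4.9 kg.
Tool frame: the origin (TCP) lies between the finger pads; the fingertips stand nose_length ahead of it and the grasp point (between the pads) lies 6 mm ahead of it (nose_length is the distance from the TCP to the fingertips, in mm); z points along the fingers, y is the direction in which the jaws open and shut (so a half turn about z gives the same grasp; the last joint's range is limited). The gripper opens to 85 mm and grips with 20 to 120 N. Pads are 22 mm wide; open, the fingers measure 114 mm over their backs; the gripper's body (76 mm by 85 mm) begins 54 mm behind the grasp point. The pads swing forward as they close: fully open they stand 13 mm farther back than shut.
Start: joints at [1.008, 0.326, -0.193, 1.052, 0, 1.437], TCP at [228.676, 500.226, 256.281] pointing down, gripper open.
Joint ranges: [-2.65, 2.65], [-0.97, 1.79], [-1.3, 1.35], [-1.93, 2.1], [-1.47, 1.37], [-3.14, 3.14]. Speed limits (rad/s): [2.57, 2.57, 3.14, 3.14, 3.14, 3.14].

### API

Orientations are given as a unit quaternion [w, x, y, z].
In Python, from station import read_state, read_camera, sign_off, nose_length gives the robot as it stands.
- The arm moves only by the tool play_rows, never from a script. Its argument "targets" is a list of rows, each an object of numbers: "tx", "ty", "tz": the shift along the tool's x, y, z in mm; "yaw": the turn about the tool's z in rad; "claw": the opening, from 0 (shut) to 1 (fully open). A call has 1 to 20 rows; each row shifts and turns the commanded pose from where the row before left it, along the tool's axes as they then stand; what a row does not reach is not made up. A row lasts 1/12 s, in which the tool goes at most 41.7 mm and 7.16 degrees, less where a joint would pass 70% of its speed; a pose out of reach is approached as far as the arm can. A call with a gripper value outside its range is refused whole. The fingers move at their own pace and stop on an object; "force" is the grip in N (left out, the last holds). Time passes only in rows, so rows that do not move let the fingers close. It gives the time, the measured TCP pose, the force and the opening at its end, in the units of the state.
- read_state(): the state, without advancing time (a new reading comes with each control period).
- read_camera(name): name is "scene" or "top" or "wrist"; returns a dict with "image" (480x640x3 uint8, red, green, blue), "camera_matrix" (3x3 intrinsics, pixels), "R" (3x3) and "t" (3): a world point X has camera coordinates R X + t. Camera axes: x right, y down, z forward; pixel columns grow to the right and rows downward; lengths in mm; the calibration is good to about 2 mm. A picture is of the moment at which its call begins. There is no depth.
- sign_off(): hands the job in, once; it reports no verdict.
The state is a dict: "time_s": time; "joint_positions": joint angles; "qd": joint speeds; "effort": joint torques, N m; "ee_pos": TCP position; "orientation": TCP orientation; "contact_force": force on the tool from outside, world axes, zero at the start; "ft_torque": the same for the moment, N m; "finger_gap": finger opening in mm.
Only numpy, scipy, OpenCV 4.12 (cv2) and the standard library are available. Lean on these libraries where they do the work, as an engineer would, in place of code of your own. Each camera call takes 0.05 s, during which the arm holds its last target. There are 200 camera calls.

## Working session

There is one attempt and no reset: what is moved stays moved. The work goes in short steps, Python scripts to look and compute and a tool call to move; the robot and the scene stay as the last step left them, time stands still between calls to the robot, and variables do not carry over. Pictures are saved under pics/ and viewed, about 8 in all and at most 12, crops included, and the job is handed in when it is done.

Besides the shell and the picture viewer there is one more tool, called after "Emit:" by a JSON object that holds its "name" and its "arguments", one argument or row to a line. play_rows: Moves the arm, as the interface text tells. Its arguments: {"type":"object","properties":{"targets":{"type":"array"},"force":{"type":"number"}},"required":["targets"]}

```bash
mkdir -p pics; ls; python3 - <<'E'
from station import *
import cv2,numpy as np
print(read_state(), nose_length)
for n in("scene","top"):
    c=read_camera(n); cv2.imwrite(f"pics/{n}0.png",c["image"][:,:,::-1])
    np.savez(f"{n}0.npz",**c); print(n,c["camera_matrix"],c["R"],c["t"])
E
```

```text
pics
{'time_s': 0.0, 'joint_positions': array([ 1.00781119e+00,  3.26954610e-01, -1.93584119e-01,  1.05196076e+00,
       -9.12433808e-06,  1.43660030e+00]), 'qd': array([ 1.72015658e-04, -1.34540049e-03,  1.68800120e-05, -1.67834086e-03,
        8.09309254e-04, -9.27683672e-05]), 'effort': array([-3.40624960e-03, -4.43400514e+01,  2.62436700e+01,  1.56260189e-02,
       -2.21156474e-04,  9.26265464e-08]), 'ee_pos': array([228.38099861, 499.76566367, 255.495841  ]), 'orientation': array([-2.86589603e-04,  2.12755802e-01,  9.77105032e-01, -8.01920705e-04]), 'contact_force': array([ 0.33205198, -0.25893375,  1.10838683]), 'ft_torque': array([0.01122406, 0.04306806, 0.00400202]), 'finger_gap': 85.68503854582164} 25.0
scene [[617.6483463    0.         325.09858969]
 [  0.         617.6483463  234.33896792]
 [  0.           0.           1.        ]] [[-0.5476677  -0.83659233 -0.01316684]
 [-0.49883281  0.33910965 -0.79760296]
 [ 0.67173352 -0.43025332 -0.6030391 ]] [ 204.34487203  395.67240205 1390.50057519]
top [[468.95444237   0.         326.10506414]
 [  0.         468.95444237 235.25367006]
 [  0.           0.           1.        ]] [[ 1.45139702e-01 -9.89410983e-01  6.11158058e-04]
 [-9.49896055e-01 -1.39515909e-01 -2.79701263e-01]
 [ 2.76824768e-01  4.00152215e-02 -9.60086887e-01]] [-169.48204434  531.3055595  1336.94376556]
```

View pics/scene0.png

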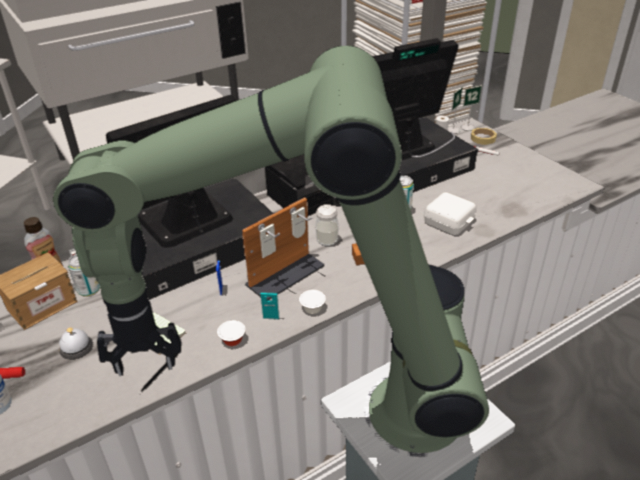

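View pics/top0.png

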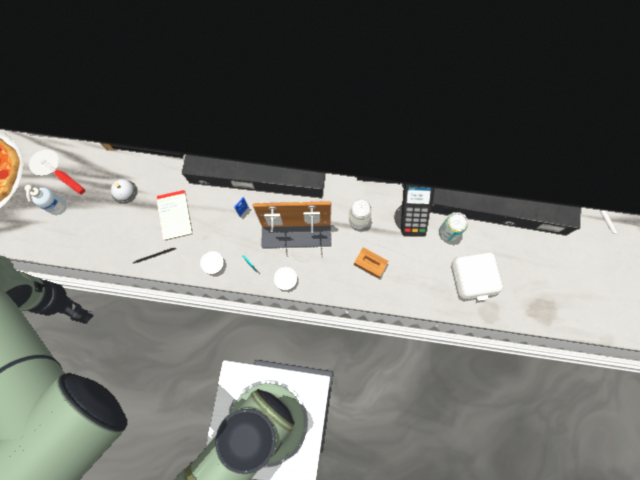

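The scene picture shows the stand at about (278,245). Two white tags hang on it at (267,238) and (298,222), and there is a turquoise tag at (270,305) and a blue one at (220,277). In the top picture the tags are at (272,218) and (312,216) and the slotted block is at (371,262). I'll enlarge both.

```bash
python3 - <<'E'
import cv2,numpy as np
s=cv2.imread("pics/scene0.png");t=cv2.imread("pics/top0.png")
a=cv2.resize(s[192:302,235:335],None,fx=5.4,fy=5.4,interpolation=cv2.INTER_CUBIC) 
cv2.imwrite("pics/s1.png",a)
b=cv2.resize(t[190:290,245:395],None,fx=5.3,fy=5.3,interpolation=cv2.INTER_CUBIC)
cv2.imwrite("pics/t1.png",b)
E
```

```text
(no output)
```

View pics/s1.png

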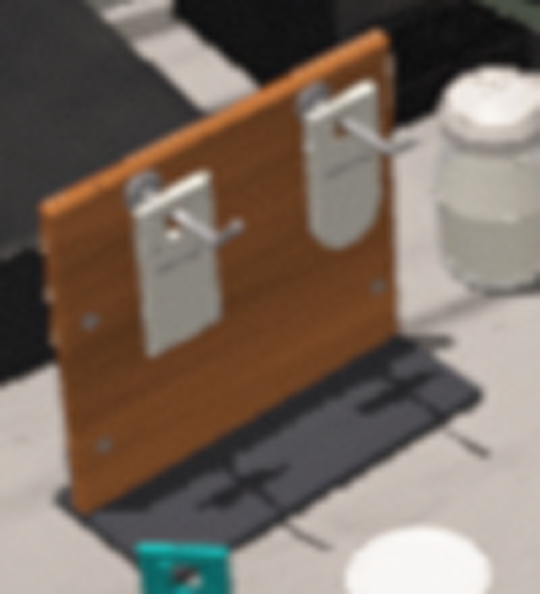

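View pics/t1.png

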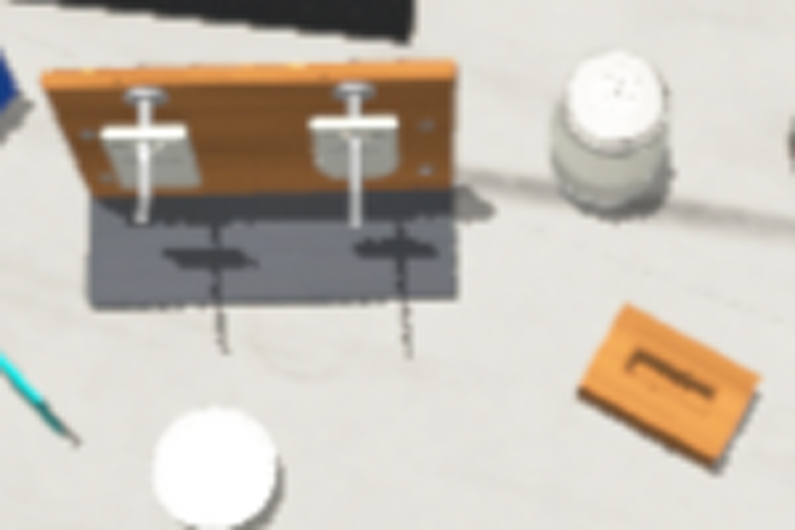

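The square tag, with its straight lower edge, hangs on the left peg (stand y = +55). In the scene crop it is at (180,265), and in the top crop its top edge runs (102,128)–(187,128). The white tag at (345,165) in the scene crop has a round end and stays. The turquoise and blue ones are not meant. The block's top-face corners in the top crop are (628,303), (762,377), (717,462) and (580,388).

```bash
cat > h.py <<'E'
import numpy as np,cv2
from scipy.optimize import least_squares
C={n:np.load(f"{n}0.npz") for n in("scene","top")}
def px(n,p):
    p=np.array(p,float)
    return (p+.5)/5.4-.5+[235,192] if n=="scene" else (p+.5)/5.3-.5+[245,190]
def proj(c,X):
    q=c["camera_matrix"]@(c["R"]@np.asarray(X,float)+c["t"]); return q[:2]/q[2]
def W(P,q):
    x,y,a=P[:3]; c,s=np.cos(a),np.sin(a)
    return np.array([x+c*q[0]-s*q[1],y+s*q[0]+c*q[1],q[2]])
def onplane(c,p,z):
    d=c["R"].T@np.linalg.solve(c["camera_matrix"],[*p,1]); o=-c["R"].T@c["t"]
    return o+d*(z-o[2])/d[2]
E
python3 - <<'E'
from h import *
for n in C: print(n,"cam",-C[n]["R"].T@C[n]["t"])
obs=[("top",(46,87),(0,110,204)),("top",(457,76),(0,-110,204)),("top",(42,72),(12,110,204)),("top",(457,61),(12,-110,204)),
("scene",(44,213),(0,110,204)),("scene",(384,47),(0,-110,204)),
("top",(145,92),(0,55,190)),("top",(354,86),(0,-55,190)),("scene",(78,508),(0,110,10)),("scene",(398,336),(0,-110,10))]
f=lambda P:np.concatenate([proj(C[n],W(P,q))-px(n,p) for n,p,q in obs])
r=least_squares(f,[500,0,0],loss="soft_l1");print("stand",r.x,r.fun.reshape(-1,2).round(1).tolist())
S=r.x
b=[("top",(628,303),(28,45)),("top",(762,377),(28,-45)),("top",(717,462),(-28,-45)),("top",(580,388),(-28,45))]
g=lambda P:np.concatenate([proj(C[n],W(P,(*q,38)))-px(n,p) for n,p,q in b])
r=least_squares(g,[450,-150,-.4]);print("block",r.x,r.fun.reshape(-1,2).round(1).tolist())
# tag, in stand axes: 
tt=[("top",(102,132),(-2.5,22,17.5)),("top",(187,132),(-2.5,-22,17.5)),("scene",(137,215),(-2.5,22,17.5)),("scene",(207,180),(-2.5,-22,17.5)),
("scene",(150,356),(-2.5,22,-72)),("scene",(219,319),(-2.5,-22,-72))]
def ft(P): return np.concatenate([proj(C[n],W([*P[:2],P[3]],(q[0],q[1],P[2]+q[2])))-px(n,p) for n,p,q in tt])
r=least_squares(ft,[*W(S,(-25,55,185)),S[2]]);print("tag",r.x,r.fun.reshape(-1,2).round(1).tolist())
print("expected tag",W(S,(-23,55,185)))
for n in("scene","top"):
  p={"scene":[(172,212),(222,238),(240,224)],"top":[(146,95),(141,196),(139,220)]}[n]
  print([onplane(C[n],px(n,k),190) for k in p])
# peg: triangulate tip & bend constrained to stand plane y=55: unknown d,z
def tri(pt,ps):
  r=least_squares(lambda v:np.concatenate([proj(C["top"],W(S,(-v[0],55+v[2],v[1])))-px("top",pt),proj(C["scene"],W(S,(-v[0],55+v[2],v[1])))-px("scene",ps)]),[50,195,0]);return r.x,r.fun
print("tip",tri((139,220),(240,224)),"bend",tri((141,192),(218,239)))
E
```

```text
scene cam [-624.7583869   635.04451441 1156.80627106]
top cam [ 159.18448058 -147.05991902 1432.2925939 ]
stand [5.86218011e+02 1.32768364e+01 1.65445709e-01] [[-1.8, -0.4], [-0.2, 0.2], [-0.9, -1.6], [-0.3, -1.0], [0.6, -0.2], [1.5, -2.3], [-0.1, -0.0], [-0.4, 0.4], [0.8, 1.2], [0.9, -1.3]]
block [ 4.98190441e+02 -2.37378172e+02 -3.69337748e-01] [[-0.4, 0.2], [0.3, 0.3], [0.2, -0.0], [-0.1, -0.4]]
tag [5.55294283e+02 6.27054668e+01 1.80683724e+02 1.53079916e-01] [[0.0, -0.1], [-0.2, -0.2], [-0.1, -0.1], [0.2, -0.5], [0.0, 0.4], [0.1, 0.3]]
expected tag [554.47401641  63.73789882 185.        ]
[array([551.29733017,  64.10521097, 190.        ]), array([519.42460376,  54.32080981, 190.        ]), array([524.28146887,  41.58945252, 190.        ])]
[array([575.60356594,  66.37505223, 190.        ]), array([520.05368084,  59.04864249, 190.        ]), array([506.98604386,  57.75248681, 190.        ])]
tip (array([ 77.29578946, 209.92707222,  -0.73651588]), array([ 0.12002006,  0.14782176, -0.17062826, -0.05336417])) bend (array([ 57.45096844, 190.82815117,  -0.31375453]), array([ 0.45769266,  0.56315367, -0.64690239, -0.20542032]))
```

Emit:
{"name": "play_rows", "arguments": {
  "targets": [
    {"yaw":-0.0985,"tz":-8},
    {"yaw":-0.0985,"tz":-8},
    {"yaw":-0.0985,"tz":-8},
    {"yaw":-0.0985,"tz":-8},
    {"yaw":-0.0985,"tz":-8},
    {"yaw":-0.0985,"tz":-8}
  ]
}}

```text
schema error: expected keys tx, ty, tz, yaw, claw
```

Emit:
{"name": "play_rows", "arguments": {
  "targets": [
    {"tx":-11.5,"ty":-25.4},
    {"tx":-11.5,"ty":-25.4},
    {"tx":-11.5,"ty":-25.4},
    {"tx":-11.5,"ty":-25.4},
    {"tx":-11.5,"ty":-25.4},
    {"tx":-11.5,"ty":-25.4},
    {"tx":-11.5,"ty":-25.4},
    {"tx":-11.5,"ty":-25.4},
    {"tx":-11.5,"ty":-25.4},
    {"tx":-11.5,"ty":-25.4},
    {"tx":-11.5,"ty":-25.4},
    {"tx":-11.5,"ty":-25.4},
    {"tx":-11.5,"ty":-25.4},
    {"tx":-11.5,"ty":-25.4},
    {"tx":-11.5,"ty":-25.4},
    {"tx":-11.5,"ty":-25.4},
    {"tx":-11.5,"ty":-25.4},
    {"tx":-11.5,"ty":-25.4},
    {"tx":-11.5,"ty":-25.4},
    {}
  ]
}}

```text
schema error: expected keys tx, ty, tz, yaw, claw
```

```bash
python3 - <<'E'
from station import *
import cv2,numpy as np
from scipy.spatial.transform import Rotation as Ro
s=read_state();print(s)
print(Ro.from_quat(np.roll(s["orientation"],-1)).as_matrix().round(3))
c=read_camera("wrist");np.savez("wrist1.npz",**c);cv2.imwrite("pics/w1.png",c["image"][:,:,::-1]);print(-c["R"].T@c["t"],c["R"].round(3))
E
```

```text
{'time_s': 0.1, 'joint_positions': array([ 1.00782778e+00,  3.26857882e-01, -1.93496820e-01,  1.05201512e+00,
       -1.14595364e-05,  1.43659047e+00]), 'qd': array([ 0.00062142, -0.00149192,  0.00333334, -0.00091764, -0.00068209,
        0.00063972]), 'effort': array([ 1.06299918e-03, -4.44238544e+01,  2.63039267e+01,  7.88175239e-03,
       -7.95736196e-05, -1.20171947e-05]), 'ee_pos': array([228.38910631, 499.79421258, 255.58167743]), 'orientation': array([-2.63344341e-04,  2.12742904e-01,  9.77107895e-01, -7.41386371e-04]), 'contact_force': array([ 0.27030485,  0.31186471, -0.77275589]), 'ft_torque': array([-0.03521182,  0.03618179, -0.00119374]), 'finger_gap': 85.2487593883749}
[[-0.909  0.416 -0.001]
 [ 0.416  0.909 -0.001]
 [ 0.    -0.002 -1.   ]]
[162.70510056 529.46940755 372.18337152] [[ 0.417  0.909 -0.001]
 [ 0.872 -0.4    0.282]
 [ 0.256 -0.118 -0.959]]
```

View pics/w1.png

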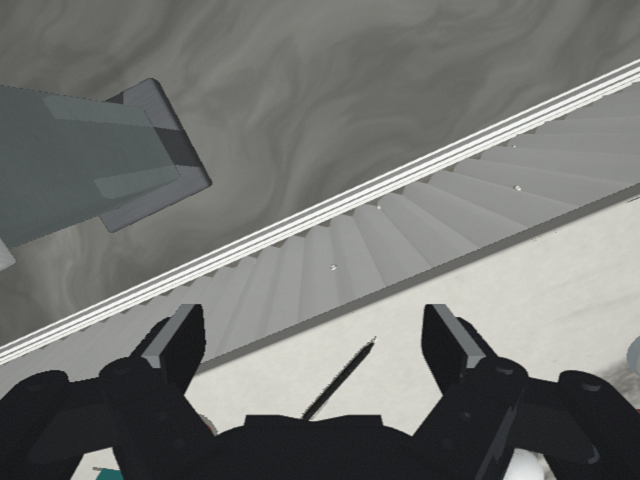

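No move was made because every row needs all five keys. The wrist picture shows only the fingers and the counter edge. I'll resend the moves with full rows.

Emit:
{"name": "play_rows", "arguments": {
  "targets": [
    {"tx":0,"ty":0,"tz":-8,"yaw":-0.0985,"claw":1},
    {"tx":0,"ty":0,"tz":-8,"yaw":-0.0985,"claw":1},
    {"tx":0,"ty":0,"tz":-8,"yaw":-0.0985,"claw":1},
    {"tx":0,"ty":0,"tz":-8,"yaw":-0.0985,"claw":1},
    {"tx":0,"ty":0,"tz":-8,"yaw":-0.0985,"claw":1},
    {"tx":0,"ty":0,"tz":-8,"yaw":-0.0985,"claw":1}
  ]
}}

```text
time_s: 0.65
ee_pos: [228.5, 500.0, 304.3]
orientation: [-0.0, -0.083, 0.997, -0.0]
contact_force: [0.2, 0.4, -0.5]
finger_gap: 85.3
```

Emit:
{"name": "play_rows", "arguments": {
  "targets": [
    {"tx":-11.5,"ty":-25.4,"tz":0,"yaw":0,"claw":1},
    {"tx":-11.5,"ty":-25.4,"tz":0,"yaw":0,"claw":1},
    {"tx":-11.5,"ty":-25.4,"tz":0,"yaw":0,"claw":1},
    {"tx":-11.5,"ty":-25.4,"tz":0,"yaw":0,"claw":1},
    {"tx":-11.5,"ty":-25.4,"tz":0,"yaw":0,"claw":1},
    {"tx":-11.5,"ty":-25.4,"tz":0,"yaw":0,"claw":1},
    {"tx":-11.5,"ty":-25.4,"tz":0,"yaw":0,"claw":1},
    {"tx":-11.5,"ty":-25.4,"tz":0,"yaw":0,"claw":1},
    {"tx":-11.5,"ty":-25.4,"tz":0,"yaw":0,"claw":1},
    {"tx":-11.5,"ty":-25.4,"tz":0,"yaw":0,"claw":1},
    {"tx":-11.5,"ty":-25.4,"tz":0,"yaw":0,"claw":1},
    {"tx":-11.5,"ty":-25.4,"tz":0,"yaw":0,"claw":1},
    {"tx":-11.5,"ty":-25.4,"tz":0,"yaw":0,"claw":1},
    {"tx":-11.5,"ty":-25.4,"tz":0,"yaw":0,"claw":1},
    {"tx":-11.5,"ty":-25.4,"tz":0,"yaw":0,"claw":1},
    {"tx":-11.5,"ty":-25.4,"tz":0,"yaw":0,"claw":1},
    {"tx":-11.5,"ty":-25.4,"tz":0,"yaw":0,"claw":1},
    {"tx":-11.5,"ty":-25.4,"tz":0,"yaw":0,"claw":1},
    {"tx":-11.5,"ty":-25.4,"tz":0,"yaw":0,"claw":1},
    {"tx":0,"ty":0,"tz":0,"yaw":0,"claw":1}
  ]
}}

```text
time_s: 2.32
ee_pos: [524.6, 55.6, 303.7]
orientation: [0.0, -0.079, 0.997, -0.001]
contact_force: [0.1, -0.2, 0.2]
finger_gap: 85.2
```

```bash
cat > look.py <<'E'
import sys,cv2,numpy as np
from station import *
from scipy.spatial.transform import Rotation as Ro
s=read_state();print(s["time_s"],s["ee_pos"].round(2),s["contact_force"].round(2),s["finger_gap"])
R=Ro.from_quat(np.roll(s["orientation"],-1)).as_matrix();print(R.round(4).tolist())
for n in sys.argv[2:]:
    c=read_camera(n);np.savez(f"{n}{sys.argv[1]}.npz",**c);cv2.imwrite(f"pics/{n}{sys.argv[1]}.png",c["image"][:,:,::-1])
E
python3 look.py 2 wrist scene top
```

```text
2.3167 [524.61  55.56 303.74] [ 0.13 -0.23  0.19] 85.21654093083146
[[-0.9876, -0.1568, 0.001], [-0.1568, 0.9876, -0.0018], [-0.0007, -0.0019, -1.0]]
```

View pics/wrist2.png

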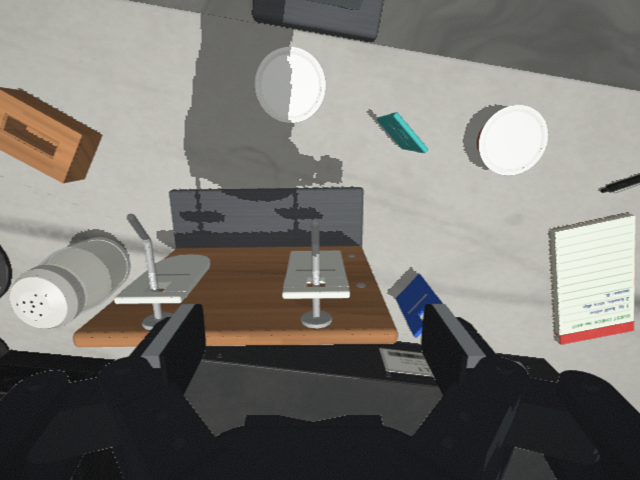

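The wrist view shows the square tag centred at column 316. Its top strip runs (282,292)–(350,292) at the front and about 298 at the back, and its peg tip is near (316,222). The round tag is at (165,285), and the block is at the far left at (45,135).

```bash
python3 - <<'E'
from h import *
w=np.load("wrist2.npz");C["wrist"]=w
o=px
px=lambda n,p: np.array(p,float) if n=="wrist" else o(n,p)
S0=[586.2,13.3,.165]
wo=[("wrist",(76,333),(0,110,204)),("wrist",(396,331),(0,-110,204))]
wo=[("wrist",(76,333),(0,-110,204)),("wrist",(396,331),(0,110,204)),("wrist",(77,345),(12,-110,204)),("wrist",(397,343),(12,110,204)),("wrist",(170,190),(-67,-110,10)),("wrist",(363,188),(-67,110,10))]
g=lambda P:np.concatenate([proj(w,W(P,q))-p for n,p,q in wo])
r=least_squares(g,S0,loss="soft_l1");print("stand(wrist)",r.x,r.fun.reshape(-1,2).round(1).tolist());S=r.x
tt=[("top",(102,132),(-2.5,22,17.5)),("top",(187,132),(-2.5,-22,17.5)),("scene",(137,215),(-2.5,22,17.5)),("scene",(207,180),(-2.5,-22,17.5)),
("scene",(150,356),(-2.5,22,-72)),("scene",(219,319),(-2.5,-22,-72))]
ww=[("wrist",(282,292),(-2.5,-22,17.5)),("wrist",(351,291),(-2.5,22,17.5)),("wrist",(288,250),(-2.5,-22,-72)),("wrist",(346,250),(-2.5,22,-72)),("wrist",(282,299),(2.5,-22,17.5)),("wrist",(351,297),(2.5,22,17.5))]
for l in (ww,tt+ww):
  def ft(P): return np.concatenate([proj(C[n],W([*P[:2],P[3]],(q[0],q[1],P[2]+q[2])))-px(n,p) for n,p,q in l])
  r=least_squares(ft,[555,63,181,.155],loss="soft_l1");print("tag",r.x,r.fun.reshape(-1,2).round(1).tolist())
T=r.x; a=S[2]; d=T[:2]-S[:2]; print("tag in stand",d@[np.cos(a),np.sin(a)],d@[-np.sin(a),np.cos(a)])
def tri(p):
  r=least_squares(lambda v:np.concatenate([proj(C[n],W(S,(-v[0],55+v[2],v[1])))-px(n,q) for n,q in p.items()]),[50,195,0]);return r.x.round(1),r.fun.round(1)
print("tip",tri(dict(top=(139,220),scene=(240,224),wrist=(316,222))),"bend",tri(dict(top=(141,192),scene=(218,239),wrist=(316,254))))
b=[(-8,-26),(-8,26),(8,26),(8,-26)]
wb=[((0,90),(-28,-45)) ,((101,137),(28,-45))]
E
```

```text
stand(wrist) [5.85103407e+02 1.24919993e+01 1.65718931e-01] [[-7.1, -0.0], [5.7, -0.5], [-4.6, 3.9], [3.6, 3.5], [-2.1, -0.8], [2.2, -0.6]]
tag [5.50472218e+02 6.14763456e+01 1.86887941e+02 1.75116761e-01] [[-0.1, 0.0], [-0.0, -0.1], [2.4, -0.4], [-5.0, -1.3], [0.2, 0.2], [-0.1, 1.1]]
tag [5.52175263e+02 6.19291280e+01 1.83071663e+02 1.72258567e-01] [[0.0, 0.9], [-0.1, 0.5], [0.7, -0.3], [0.9, -0.8], [0.9, 0.3], [0.8, 0.0], [0.7, 0.0], [-0.4, 0.1], [2.9, 0.1], [-5.2, -0.6], [1.0, 0.1], [-0.5, 1.1]]
tag in stand -24.321808143185113 54.19171522991561
tip (array([ 75.1, 209.1,  -0.9]), array([ 0.5, -0.1, -0.1, -0.1,  0.1, -0.1])) bend (array([ 48.6, 187.4,  -1.1]), array([ 1.1, -1.7, -2. , -0.6, -0.1, -0.8]))
```

Emit:
{"name": "play_rows", "arguments": {
  "targets": [
    {"tx":-14,"ty":1,"tz":0,"yaw":-0.009,"claw":1},
    {"tx":-14,"ty":1,"tz":0,"yaw":0,"claw":1},
    {"tx":0,"ty":0,"tz":15,"yaw":0,"claw":1},
    {"tx":0,"ty":0,"tz":20,"yaw":0,"claw":1},
    {"tx":0,"ty":0,"tz":15,"yaw":0,"claw":1},
    {"tx":0,"ty":0,"tz":0,"yaw":0,"claw":1},
    {"tx":0,"ty":0,"tz":0,"yaw":0,"claw":1}
  ]
}}

```text
time_s: 3.05
ee_pos: [548.3, 66.9, 253.9]
orientation: [-0.001, -0.086, 0.996, 0.0]
contact_force: [-1.0, 0.6, 0.1]
finger_gap: 85.6
```

```bash
python3 look.py 3 wrist
```

```text
3.05 [548.34  66.91 253.93] [-1.    0.62  0.06] 85.57928926353449
[[-0.9851, -0.172, -0.0021], [-0.172, 0.9851, 0.0002], [0.0021, 0.0006, -1.0]]
```

View pics/wrist3.png

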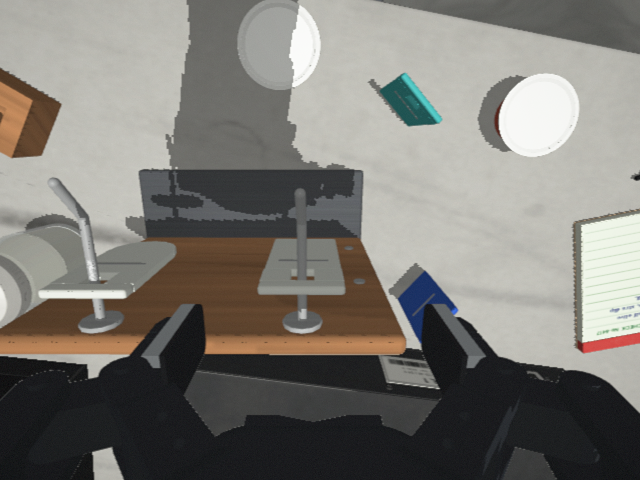

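The gripper is about 5 mm to the tag's +y side: the tag's centre is at column 301 and the finger midline at about 313. The tag's top edge runs (258,292)–(345,292). I'll refit and work out the correction.

```bash
python3 - <<'E'
from h import *
from station import read_state
w=np.load("wrist3.npz");w2=np.load("wrist2.npz")
l=[(w,(258,291),(-2.5,-22,17.5)),(w,(345,291),(-2.5,22,17.5)),(w,(275,239),(-2.5,-22,-72)),(w,(339,239),(-2.5,22,-72)),
(w2,(282,292),(-2.5,-22,17.5)),(w2,(351,291),(-2.5,22,17.5)),(w2,(288,250),(-2.5,-22,-72)),(w2,(346,250),(-2.5,22,-72))]
for L in(l[:4],l):
  ft=lambda P:np.concatenate([proj(c,W([*P[:2],P[3]],(q[0],q[1],P[2]+q[2])))-p for c,p,q in L])
  r=least_squares(ft,[552,62,184,.166],loss="soft_l1");print("tag",r.x.round(2),r.x[3],r.fun.reshape(-1,2).round(1).tolist())
for p,d,z in (((301,188),0,209),((302,322),0,190)): print("peg pt",onplane(w,p,z))
s=read_state()["ee_pos"]; print(s)
for x,y in((552.2,62),r.x[:2]):
  d=np.array([x,y])-s[:2]; print("tx",d@[-.985,-.172],"ty",d@[-.172,.985])
E
```

```text
tag [5.5186e+02 6.2320e+01 1.8900e+02 1.7000e-01] 0.17138302493391458 [[-0.7, -0.5], [3.4, -0.5], [0.3, 0.8], [-2.3, 0.8]]
tag [5.5214e+02 6.1900e+01 1.8599e+02 1.7000e-01] 0.1679697227734975 [[-0.7, -2.7], [1.9, -2.4], [0.1, -0.2], [-3.1, 0.0], [0.4, 1.7], [0.1, 2.0], [2.7, 1.0], [-4.9, 0.4]]
peg pt [500.35779399  53.02643506 209.        ]
peg pt [575.08061863  65.24457933 190.        ]
[549.17834039  66.71638568 254.90960781]
tx -2.1651163826945106 ty -5.165365351798133
tx -2.0925901396384363 ty -5.250919309109739
```

Emit:
{"name": "play_rows", "arguments": {
  "targets": [
    {"tx":-1,"ty":-2.5,"tz":0,"yaw":0,"claw":1},
    {"tx":-1,"ty":-2.5,"tz":0,"yaw":0,"claw":1},
    {"tx":0,"ty":0,"tz":10,"yaw":0,"claw":1},
    {"tx":0,"ty":0,"tz":13,"yaw":0,"claw":1},
    {"tx":0,"ty":0,"tz":13,"yaw":0,"claw":1},
    {"tx":0,"ty":0,"tz":13,"yaw":0,"claw":1},
    {"tx":0,"ty":0,"tz":9,"yaw":0,"claw":1},
    {"tx":0,"ty":0,"tz":6,"yaw":0,"claw":1},
    {"tx":0,"ty":0,"tz":0,"yaw":0,"claw":1},
    {"tx":0,"ty":0,"tz":0,"yaw":0,"claw":1},
    {"tx":0,"ty":0,"tz":0,"yaw":0,"claw":1}
  ]
}}

```text
time_s: 4.02
ee_pos: [552.8, 61.2, 190.9]
orientation: [0.001, -0.085, 0.996, -0.0]
contact_force: [-0.2, -1.4, -0.3]
finger_gap: 85.4
```

```bash
python3 look.py 4 wrist
```

```text
4.0167 [552.85  61.25 190.93] [-0.18 -1.35 -0.29] 85.41261533074017
[[-0.9854, -0.1703, 0.0011], [-0.1703, 0.9854, -0.0], [-0.0011, -0.0002, -1.0]]
```

View pics/wrist4.png

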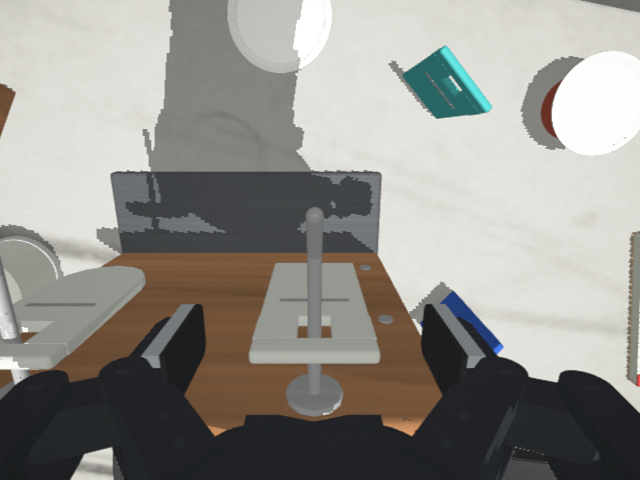

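The gripper is centred: tag at column 314, fingers at about 313, and the peg's bulb tip at (314,214) between them. Closing lightly.

Emit:
{"name": "play_rows", "arguments": {
  "targets": [
    {"tx":0,"ty":0,"tz":0,"yaw":0,"claw":0.6},
    {"tx":0,"ty":0,"tz":0,"yaw":0,"claw":0.6},
    {"tx":0,"ty":0,"tz":0,"yaw":0,"claw":0.6},
    {"tx":0,"ty":0,"tz":0,"yaw":0,"claw":0.6},
    {"tx":0,"ty":0,"tz":0,"yaw":0,"claw":0.45},
    {"tx":0,"ty":0,"tz":0,"yaw":0,"claw":0.45},
    {"tx":0,"ty":0,"tz":0,"yaw":0,"claw":0.45},
    {"tx":0,"ty":0,"tz":0,"yaw":0,"claw":0.45},
    {"tx":0,"ty":0,"tz":0,"yaw":0,"claw":0.45},
    {"tx":0,"ty":0,"tz":0,"yaw":0,"claw":0.45}
  ],
  "force": 20
}}

```text
time_s: 4.9
ee_pos: [552.4, 61.3, 190.4]
orientation: [0.0, -0.086, 0.996, -0.0]
contact_force: [-0.4, -0.6, 2.4]
finger_gap: 43.1
```

```bash
python3 look.py 5
```

```text
4.9 [552.42  61.26 190.42] [-0.4  -0.57  2.38] 43.120452263516434
[[-0.9854, -0.1704, 0.0002], [-0.1704, 0.9854, -0.0001], [-0.0002, -0.0001, -1.0]]
```

Emit:
{"name": "play_rows", "arguments": {
  "targets": [
    {"tx":0,"ty":0,"tz":-1,"yaw":0,"claw":0.3},
    {"tx":0,"ty":0,"tz":0,"yaw":0,"claw":0.3},
    {"tx":0,"ty":0,"tz":0,"yaw":0,"claw":0.3},
    {"tx":0,"ty":0,"tz":0,"yaw":0,"claw":0.3}
  ],
  "force": 20
}}

```text
time_s: 5.23
ee_pos: [552.2, 61.3, 191.0]
orientation: [-0.0, -0.085, 0.996, 0.0]
contact_force: [0.6, 0.5, 0.0]
finger_gap: 43.6
```

Emit:
{"name": "play_rows", "arguments": {
  "targets": [
    {"tx":0,"ty":0,"tz":-1,"yaw":0,"claw":0.3},
    {"tx":0,"ty":0,"tz":-1,"yaw":0,"claw":0.3},
    {"tx":0,"ty":0,"tz":-1,"yaw":0,"claw":0.3},
    {"tx":0,"ty":0,"tz":0,"yaw":0,"claw":0.3},
    {"tx":0,"ty":0,"tz":0,"yaw":0,"claw":0.3}
  ]
}}

```text
time_s: 5.65
ee_pos: [552.4, 61.3, 194.4]
orientation: [0.0, -0.085, 0.996, -0.0]
contact_force: [0.8, 0.5, -0.1]
finger_gap: 43.6
```

Emit:
{"name": "play_rows", "arguments": {
  "targets": [
    {"tx":2,"ty":0,"tz":0,"yaw":0,"claw":0.3},
    {"tx":2,"ty":0,"tz":0,"yaw":0,"claw":0.3},
    {"tx":2,"ty":0,"tz":0,"yaw":0,"claw":0.3},
    {"tx":2,"ty":0,"tz":0,"yaw":0,"claw":0.3},
    {"tx":2,"ty":0,"tz":0,"yaw":0,"claw":0.3},
    {"tx":2,"ty":0,"tz":0,"yaw":0,"claw":0.3},
    {"tx":2,"ty":0,"tz":0,"yaw":0,"claw":0.3},
    {"tx":2,"ty":0,"tz":0,"yaw":0,"claw":0.3},
    {"tx":0,"ty":0,"tz":0,"yaw":0,"claw":0.3},
    {"tx":0,"ty":0,"tz":0,"yaw":0,"claw":0.3},
    {"tx":0,"ty":0,"tz":0,"yaw":0,"claw":0.3}
  ]
}}

```text
time_s: 6.57
ee_pos: [536.7, 58.6, 194.3]
orientation: [0.0, -0.086, 0.996, 0.0]
contact_force: [-0.4, 0.9, -0.2]
finger_gap: 43.7
```

```bash
python3 look.py 6 wrist; python3 -c "
import cv2;i=cv2.imread('pics/wrist6.png');cv2.imwrite('pics/w6c.png',cv2.resize(i[170:440,200:430],None,fx=2.2,fy=2.2,interpolation=cv2.INTER_CUBIC))"
```

```text
6.5667 [536.68  58.57 194.33] [-0.36  0.93 -0.2 ] 43.67492481312057
[[-0.9854, -0.1704, 0.0002], [-0.1704, 0.9854, 0.0], [-0.0002, -0.0, -1.0]]
```

View pics/w6c.png

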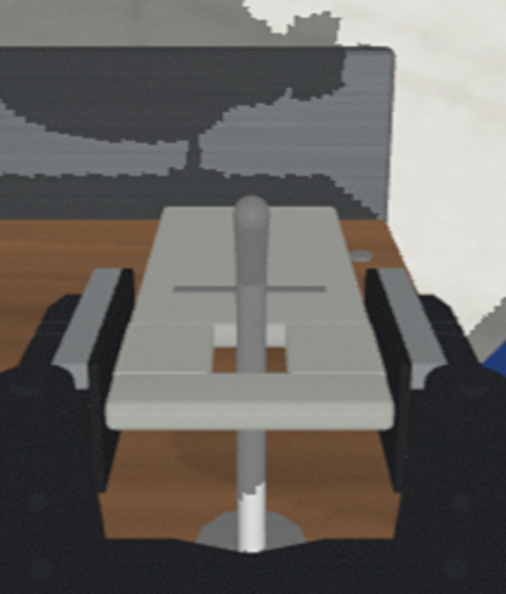

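The tag is held squarely (gap 43.7) and the peg runs centred through its hole. In the crop the tip ball is at (251,212) and the bend at about (251,285). I'll triangulate the peg profile from the wrist views to guide the feeling.

```bash
python3 - <<'E'
from h import *
V={k:np.load(f"wrist{k}.npz") for k in(2,3,4,6)}
tip={2:(316,224),3:(301,192),4:(314,215),6:(314,267)}
bend={2:(316,254),3:(301,233),4:(314,259),6:(314,299.5)}
a=.167;o=np.array([-np.cos(a),-np.sin(a)])
r0=np.array([575.1,65.2])  # a point on the peg axis
def f(v,d):
    X=[*(r0+o*v[0]+np.array([-np.sin(a),np.cos(a)])*v[2]),v[1]]
    return np.concatenate([proj(V[k],X)-p for k,p in d.items()])
for n,d in(("tip",tip),("bend",bend)):
    r=least_squares(f,[50,200,0],args=(d,),loss="soft_l1");print(n,r.x.round(1),r.fun.round(1))
    for k in d:
        p=onplane(V[k],d[k],190 if n=="bend" else r.x[1]); print(k,((p[:2]-r0)@o).round(1))
s=np.array([536.68,58.57]);print("tcp along",(s-r0)@o, "grasp", (np.array([552.4,61.3])-r0)@o,"board",(np.array([585.6,12.9])-r0)@o)
# tag top front edge in wrist6: rows
print(proj(V[6],[536.68,58.57,189+17.5]),"tag top centre predicted; seen rows ~",170+374/2.2,170+405/2.2)
E
```

```text
tip [ 7.37e+01  2.09e+02 -2.00e-01] [-1.1 -1.7 -1.3  0.6  0.7  0.   0.3  0.1]
2 72.7
3 74.0
4 73.7
6 73.7
bend [ 4.530e+01  1.706e+02 -1.000e-01] [-0.9 -5.2  1.4 -0.3  0.   5.9 -0.2 -0.3]
2 47.8
3 50.3
4 54.5
6 54.3
tcp along 38.98756695050004 grasp 23.032471699865585 board -1.6603636985097625
[313.8622071  364.00688818] tag top centre predicted; seen rows ~ 340.0 354.09090909090907
```

```bash
python3 - <<'E'
from h import *
w=np.load("wrist6.npz");w4=np.load("wrist4.npz")
c=lambda x,y:(200+x/2.2,170+y/2.2)
L6=[(w,c(114,374),(-2.5,-22,17.5)),(w,c(386,374),(-2.5,22,17.5)),(w,c(162,207),(-2.5,-22,-72)),(w,c(339,207),(-2.5,22,-72)),(w,c(107,402),(2.5,-22,17.5)),(w,c(393,402),(2.5,22,17.5))]
L4=[(w4,(253,340),(-2.5,-22,17.5)),(w4,(377,340),(-2.5,22,17.5)),(w4,(274,263),(-2.5,-22,-72)),(w4,(358,263),(-2.5,22,-72)),(w4,(250,353),(2.5,-22,17.5)),(w4,(380,353),(2.5,22,17.5))]
for nm,L,t in(("6",L6,(536.7,58.6,194.3)),("4",L4,(552.8,61.2,190.9))):
 for zf in(None,):
  def ft(P):
    th=P[4];q2=lambda q:(q[0]*np.cos(th)-q[2]*np.sin(th),q[1],q[0]*np.sin(th)+q[2]*np.cos(th)+P[2])
    return np.concatenate([proj(k,W([*P[:2],P[3]],q2(q)))-p for k,p,q in L])
  r=least_squares(ft,[*t[:2],t[2]-6,.167,0]);d=r.x[:3]-t
  print(nm,r.x.round(3),"out rel TCP",d[:2]@[-.986,-.166],"z rel",d[2],r.fun.reshape(-1,2).round(1).tolist())
E
```

```text
6 [5.35591e+02 5.83680e+01 1.81791e+02 1.70000e-01 5.10000e-02] out rel TCP 1.132009972706513 z rel -12.508828582571113 [[-2.1, -0.2], [2.4, -0.2], [1.8, -0.0], [-2.7, -0.0], [1.7, 0.2], [-1.4, 0.2]]
4 [5.51216e+02 6.15600e+01 1.79011e+02 1.70000e-01 4.60000e-02] out rel TCP 1.502059053012142 z rel -11.888586045852293 [[-2.0, -0.0], [2.9, -0.1], [2.4, -0.1], [-5.5, -0.1], [1.6, 0.1], [-0.7, 0.1]]
```

Emit:
{"name": "play_rows", "arguments": {
  "targets": [
    {"tx":0,"ty":0,"tz":-1,"yaw":0,"claw":0.3},
    {"tx":0,"ty":0,"tz":-1,"yaw":0,"claw":0.3},
    {"tx":0,"ty":0,"tz":-1,"yaw":0,"claw":0.3},
    {"tx":0,"ty":0,"tz":-0.5,"yaw":0,"claw":0.3},
    {"tx":0,"ty":0,"tz":0,"yaw":0,"claw":0.3},
    {"tx":0,"ty":0,"tz":0,"yaw":0,"claw":0.3}
  ]
}}

```text
time_s: 7.12
ee_pos: [536.6, 58.6, 197.8]
orientation: [0.0, -0.086, 0.996, 0.0]
contact_force: [-0.5, 0.0, -0.8]
finger_gap: 43.5
```

Emit:
{"name": "play_rows", "arguments": {
  "targets": [
    {"tx":1,"ty":0,"tz":0,"yaw":0,"claw":0.3},
    {"tx":1,"ty":0,"tz":0,"yaw":0,"claw":0.3},
    {"tx":1,"ty":0,"tz":0,"yaw":0,"claw":0.3},
    {"tx":1,"ty":0,"tz":0,"yaw":0,"claw":0.3},
    {"tx":1,"ty":0,"tz":0,"yaw":0,"claw":0.3},
    {"tx":1,"ty":0,"tz":0,"yaw":0,"claw":0.3},
    {"tx":1,"ty":0,"tz":0,"yaw":0,"claw":0.3},
    {"tx":1,"ty":0,"tz":0,"yaw":0,"claw":0.3},
    {"tx":0,"ty":0,"tz":0,"yaw":0,"claw":0.3},
    {"tx":0,"ty":0,"tz":0,"yaw":0,"claw":0.3}
  ]
}}

```text
time_s: 7.95
ee_pos: [528.7, 57.2, 197.8]
orientation: [0.0, -0.086, 0.996, -0.0]
contact_force: [-0.9, -0.4, -0.2]
finger_gap: 43.2
```

Emit:
{"name": "play_rows", "arguments": {
  "targets": [
    {"tx":0.7,"ty":0,"tz":0,"yaw":0,"claw":0.3},
    {"tx":0.7,"ty":0,"tz":0,"yaw":0,"claw":0.3},
    {"tx":0.6,"ty":0,"tz":0,"yaw":0,"claw":0.3},
    {"tx":0,"ty":0,"tz":0,"yaw":0,"claw":0.3}
  ]
}}

```text
time_s: 8.28
ee_pos: [526.6, 56.8, 197.8]
orientation: [-0.0, -0.085, 0.996, -0.0]
contact_force: [0.6, -0.2, -0.4]
finger_gap: 43.3
```

Emit:
{"name": "play_rows", "arguments": {
  "targets": [
    {"tx":0.7,"ty":0,"tz":0,"yaw":0,"claw":0.3},
    {"tx":0.7,"ty":0,"tz":0,"yaw":0,"claw":0.3},
    {"tx":0.6,"ty":0,"tz":0,"yaw":0,"claw":0.3},
    {"tx":0,"ty":0,"tz":0,"yaw":0,"claw":0.3}
  ]
}}

```text
time_s: 8.62
ee_pos: [524.6, 56.5, 197.8]
orientation: [-0.0, -0.085, 0.996, 0.0]
contact_force: [-0.2, 0.4, -1.3]
finger_gap: 43.7
```

Emit:
{"name": "play_rows", "arguments": {
  "targets": [
    {"tx":0.5,"ty":0,"tz":0,"yaw":0,"claw":0.3},
    {"tx":0.5,"ty":0,"tz":0,"yaw":0,"claw":0.3},
    {"tx":0,"ty":0,"tz":0,"yaw":0,"claw":0.3},
    {"tx":0,"ty":0,"tz":0,"yaw":0,"claw":0.3}
  ]
}}

```text
time_s: 8.95
ee_pos: [523.8, 56.3, 197.8]
orientation: [0.0, -0.085, 0.996, 0.0]
contact_force: [-0.4, -0.6, -0.4]
finger_gap: 43.3
```

Emit:
{"name": "play_rows", "arguments": {
  "targets": [
    {"tx":0.5,"ty":0,"tz":0,"yaw":0,"claw":0.3},
    {"tx":0.5,"ty":0,"tz":0,"yaw":0,"claw":0.3},
    {"tx":0,"ty":0,"tz":0,"yaw":0,"claw":0.3}
  ]
}}

```text
time_s: 9.2
ee_pos: [522.7, 56.2, 197.8]
orientation: [-0.0, -0.085, 0.996, 0.0]
contact_force: [0.2, -0.5, -0.7]
finger_gap: 43.2
```

Emit:
{"name": "play_rows", "arguments": {
  "targets": [
    {"tx":0.5,"ty":0,"tz":0,"yaw":0,"claw":0.3},
    {"tx":0,"ty":0,"tz":0,"yaw":0,"claw":0.3},
    {"tx":0,"ty":0,"tz":0,"yaw":0,"claw":0.3}
  ]
}}

```text
time_s: 9.45
ee_pos: [522.3, 56.1, 197.8]
orientation: [-0.0, -0.085, 0.996, 0.0]
contact_force: [0.2, 0.2, -0.1]
finger_gap: 43.8
```

Emit:
{"name": "play_rows", "arguments": {
  "targets": [
    {"tx":0.5,"ty":0,"tz":0,"yaw":0,"claw":0.3},
    {"tx":0,"ty":0,"tz":0,"yaw":0,"claw":0.3},
    {"tx":0,"ty":0,"tz":0,"yaw":0,"claw":0.3}
  ]
}}

```text
time_s: 9.7
ee_pos: [521.8, 56.0, 197.8]
orientation: [-0.0, -0.086, 0.996, 0.0]
contact_force: [0.5, -0.1, -0.4]
finger_gap: 43.4
```

Emit:
{"name": "play_rows", "arguments": {
  "targets": [
    {"tx":0.5,"ty":0,"tz":0,"yaw":0,"claw":0.3},
    {"tx":0,"ty":0,"tz":0,"yaw":0,"claw":0.3},
    {"tx":0,"ty":0,"tz":0,"yaw":0,"claw":0.3}
  ]
}}

```text
time_s: 9.95
ee_pos: [521.3, 55.9, 197.8]
orientation: [-0.0, -0.085, 0.996, -0.0]
contact_force: [0.3, -0.0, 0.1]
finger_gap: 43.5
```

Emit:
{"name": "play_rows", "arguments": {
  "targets": [
    {"tx":0.5,"ty":0,"tz":0,"yaw":0,"claw":0.3},
    {"tx":0,"ty":0,"tz":0,"yaw":0,"claw":0.3},
    {"tx":0,"ty":0,"tz":0,"yaw":0,"claw":0.3}
  ]
}}

```text
time_s: 10.2
ee_pos: [520.8, 55.8, 197.8]
orientation: [0.0, -0.085, 0.996, 0.0]
contact_force: [0.6, 0.4, -1.0]
finger_gap: 43.1
```

Emit:
{"name": "play_rows", "arguments": {
  "targets": [
    {"tx":0.5,"ty":0,"tz":0,"yaw":0,"claw":0.3},
    {"tx":0,"ty":0,"tz":0,"yaw":0,"claw":0.3},
    {"tx":0,"ty":0,"tz":0,"yaw":0,"claw":0.3}
  ]
}}

```text
time_s: 10.45
ee_pos: [520.3, 55.8, 197.8]
orientation: [-0.0, -0.086, 0.996, 0.0]
contact_force: [-0.3, 0.8, -1.5]
finger_gap: 43.3
```

Emit:
{"name": "play_rows", "arguments": {
  "targets": [
    {"tx":0.5,"ty":0,"tz":0,"yaw":0,"claw":0.3},
    {"tx":0,"ty":0,"tz":0,"yaw":0,"claw":0.3},
    {"tx":0,"ty":0,"tz":0,"yaw":0,"claw":0.3}
  ]
}}

```text
time_s: 10.7
ee_pos: [519.8, 55.7, 197.8]
orientation: [-0.0, -0.086, 0.996, -0.0]
contact_force: [-0.1, 0.5, -0.1]
finger_gap: 43.7
```

Emit:
{"name": "play_rows", "arguments": {
  "targets": [
    {"tx":0.5,"ty":0,"tz":0,"yaw":0,"claw":0.3},
    {"tx":0,"ty":0,"tz":0,"yaw":0,"claw":0.3},
    {"tx":0,"ty":0,"tz":0,"yaw":0,"claw":0.3}
  ]
}}

```text
time_s: 10.95
ee_pos: [519.3, 55.6, 197.8]
orientation: [0.0, -0.085, 0.996, -0.0]
contact_force: [-0.2, -0.4, -0.5]
finger_gap: 43.5
```

Emit:
{"name": "play_rows", "arguments": {
  "targets": [
    {"tx":0.4,"ty":0,"tz":0,"yaw":0,"claw":0.3},
    {"tx":0,"ty":0,"tz":0,"yaw":0,"claw":0.3},
    {"tx":0,"ty":0,"tz":0,"yaw":0,"claw":0.3}
  ]
}}

```text
time_s: 11.2
ee_pos: [518.9, 55.5, 197.8]
orientation: [-0.0, -0.085, 0.996, 0.0]
contact_force: [0.3, 0.8, -0.8]
finger_gap: 43.7
```

Emit:
{"name": "play_rows", "arguments": {
  "targets": [
    {"tx":0.4,"ty":0,"tz":0,"yaw":0,"claw":0.3},
    {"tx":0,"ty":0,"tz":0,"yaw":0,"claw":0.3},
    {"tx":0,"ty":0,"tz":0,"yaw":0,"claw":0.3}
  ]
}}

```text
time_s: 11.45
ee_pos: [518.5, 55.4, 197.8]
orientation: [-0.0, -0.085, 0.996, -0.0]
contact_force: [-0.2, 0.9, -0.2]
finger_gap: 43.5
```

Emit:
{"name": "play_rows", "arguments": {
  "targets": [
    {"tx":0.4,"ty":0,"tz":0,"yaw":0,"claw":0.3},
    {"tx":0,"ty":0,"tz":0,"yaw":0,"claw":0.3},
    {"tx":0,"ty":0,"tz":0,"yaw":0,"claw":0.3}
  ]
}}

```text
time_s: 11.7
ee_pos: [518.1, 55.4, 197.8]
orientation: [0.0, -0.086, 0.996, -0.0]
contact_force: [0.2, 0.6, -0.4]
finger_gap: 43.8
```

Emit:
{"name": "play_rows", "arguments": {
  "targets": [
    {"tx":0.4,"ty":0,"tz":0,"yaw":0,"claw":0.3},
    {"tx":0,"ty":0,"tz":0,"yaw":0,"claw":0.3},
    {"tx":0,"ty":0,"tz":0,"yaw":0,"claw":0.3}
  ]
}}

```text
time_s: 11.95
ee_pos: [517.7, 55.3, 197.8]
orientation: [0.0, -0.085, 0.996, 0.0]
contact_force: [0.1, 0.0, -0.1]
finger_gap: 43.8
```

Emit:
{"name": "play_rows", "arguments": {
  "targets": [
    {"tx":0.4,"ty":0,"tz":0,"yaw":0,"claw":0.3},
    {"tx":0,"ty":0,"tz":0,"yaw":0,"claw":0.3},
    {"tx":0,"ty":0,"tz":0,"yaw":0,"claw":0.3}
  ]
}}

```text
time_s: 12.2
ee_pos: [517.4, 55.2, 197.8]
orientation: [0.0, -0.085, 0.996, 0.0]
contact_force: [0.0, -0.2, 0.4]
finger_gap: 43.3
```

Emit:
{"name": "play_rows", "arguments": {
  "targets": [
    {"tx":0.3,"ty":0,"tz":0,"yaw":0,"claw":0.3},
    {"tx":0,"ty":0,"tz":0,"yaw":0,"claw":0.3},
    {"tx":0,"ty":0,"tz":0,"yaw":0,"claw":0.3}
  ]
}}

```text
time_s: 12.45
ee_pos: [517.1, 55.2, 197.8]
orientation: [0.0, -0.086, 0.996, -0.0]
contact_force: [0.5, 0.3, -0.3]
finger_gap: 43.7
```

Emit:
{"name": "play_rows", "arguments": {
  "targets": [
    {"tx":0.3,"ty":0,"tz":0,"yaw":0,"claw":0.3},
    {"tx":0,"ty":0,"tz":0,"yaw":0,"claw":0.3},
    {"tx":0,"ty":0,"tz":0,"yaw":0,"claw":0.3}
  ]
}}

```text
time_s: 12.7
ee_pos: [516.8, 55.1, 197.8]
orientation: [0.0, -0.086, 0.996, -0.0]
contact_force: [0.6, -0.4, 0.1]
finger_gap: 43.6
```

Emit:
{"name": "play_rows", "arguments": {
  "targets": [
    {"tx":0.4,"ty":0,"tz":0,"yaw":0,"claw":0.3},
    {"tx":0,"ty":0,"tz":0,"yaw":0,"claw":0.3},
    {"tx":0,"ty":0,"tz":0,"yaw":0,"claw":0.3}
  ]
}}

```text
time_s: 12.95
ee_pos: [516.5, 55.1, 197.9]
orientation: [0.0, -0.085, 0.996, -0.0]
contact_force: [-0.2, -0.7, 0.3]
finger_gap: 43.5
```

Emit:
{"name": "play_rows", "arguments": {
  "targets": [
    {"tx":0.3,"ty":0,"tz":0,"yaw":0,"claw":0.3},
    {"tx":0,"ty":0,"tz":0,"yaw":0,"claw":0.3},
    {"tx":0,"ty":0,"tz":0,"yaw":0,"claw":0.3}
  ]
}}

```text
time_s: 13.2
ee_pos: [516.2, 55.0, 197.9]
orientation: [0.0, -0.085, 0.996, -0.0]
contact_force: [0.5, -0.0, 0.4]
finger_gap: 43.1
```

```bash
cat > ff.py <<'E'
from station import *
import numpy as np
F=[]
for _ in range(6): read_camera("wrist");F.append(read_state()["contact_force"])
s=read_state();print(s["time_s"],s["ee_pos"].round(2),np.mean(F,0).round(2),np.std(F,0).round(2))
E
python3 ff.py; python3 look.py 7 wrist; python3 -c "
import cv2;i=cv2.imread('pics/wrist7.png');cv2.imwrite('pics/w7c.png',cv2.resize(i[210:400,230:400],None,fx=3.1,fy=3.1,interpolation=cv2.INTER_CUBIC))"
```

```text
13.5 [516.16  55.   197.8 ] [ 1.2  -0.13 -0.22] [0.26 0.4  0.58]
13.5 [516.16  55.   197.8 ] [1.65 0.07 0.25] 43.208448075679925
[[-0.9854, -0.1704, 0.0002], [-0.1704, 0.9854, -0.0], [-0.0001, -0.0, -1.0]]
```

View pics/w7c.png

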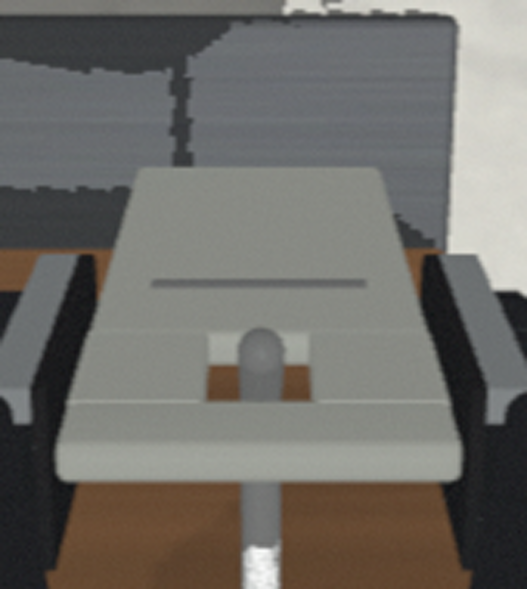

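Contact is now felt: mean Fx is +1.2 N against a baseline of about 0. The tag's top edge bears on the rising tip, and in the crop the tip ball at (261,350) is still in front of the hole. I lift 1.5 mm, then climb along the tip in small diagonal steps.

Emit:
{"name": "play_rows", "arguments": {
  "targets": [
    {"tx":0,"ty":0,"tz":-0.5,"yaw":0,"claw":0.3},
    {"tx":0,"ty":0,"tz":-0.5,"yaw":0,"claw":0.3},
    {"tx":0,"ty":0,"tz":-0.5,"yaw":0,"claw":0.3},
    {"tx":0,"ty":0,"tz":0,"yaw":0,"claw":0.3},
    {"tx":0,"ty":0,"tz":0,"yaw":0,"claw":0.3}
  ]
}}

```text
time_s: 13.97
ee_pos: [515.9, 55.0, 199.2]
orientation: [-0.0, -0.085, 0.996, 0.0]
contact_force: [0.8, -0.7, -0.1]
finger_gap: 43.7
```

```bash
python3 ff.py
```

```text
14.2667 [516.02  55.   199.23] [ 0.41  0.05 -0.48] [0.53 0.55 0.38]
```

Emit:
{"name": "play_rows", "arguments": {
  "targets": [
    {"tx":0.5,"ty":0,"tz":-0.5,"yaw":0,"claw":0.3},
    {"tx":0.5,"ty":0,"tz":-0.5,"yaw":0,"claw":0.3},
    {"tx":0,"ty":0,"tz":0,"yaw":0,"claw":0.3},
    {"tx":0,"ty":0,"tz":0,"yaw":0,"claw":0.3}
  ]
}}

```text
time_s: 14.6
ee_pos: [515.1, 54.8, 200.3]
orientation: [0.0, -0.085, 0.996, 0.0]
contact_force: [-0.4, -0.1, -0.9]
finger_gap: 43.6
```

```bash
python3 ff.py
```

```text
14.9 [515.1   54.83 200.27] [-0.05 -0.11 -0.56] [0.39 0.44 0.35]
```

Emit:
{"name": "play_rows", "arguments": {
  "targets": [
    {"tx":0.5,"ty":0,"tz":-0.5,"yaw":0,"claw":0.3},
    {"tx":0.5,"ty":0,"tz":-0.5,"yaw":0,"claw":0.3},
    {"tx":0,"ty":0,"tz":0,"yaw":0,"claw":0.3}
  ]
}}

```text
time_s: 15.15
ee_pos: [514.0, 54.7, 201.4]
orientation: [-0.0, -0.085, 0.996, -0.0]
contact_force: [0.0, -0.0, -0.4]
finger_gap: 43.5
```

```bash
python3 ff.py
```

```text
15.45 [514.13  54.66 201.29] [ 0.09  0.22 -0.46] [0.34 0.22 0.27]
```

Emit:
{"name": "play_rows", "arguments": {
  "targets": [
    {"tx":0.5,"ty":0,"tz":-0.5,"yaw":0,"claw":0.3},
    {"tx":0.5,"ty":0,"tz":-0.5,"yaw":0,"claw":0.3},
    {"tx":0,"ty":0,"tz":0,"yaw":0,"claw":0.3}
  ]
}}

```text
time_s: 15.7
ee_pos: [513.1, 54.5, 202.4]
orientation: [0.0, -0.085, 0.996, -0.0]
contact_force: [0.3, 0.3, -0.4]
finger_gap: 43.6
```

```bash
python3 ff.py
```

```text
16.0 [513.13  54.5  202.29] [ 0.12  0.23 -0.49] [0.46 0.4  0.49]
```

Free. Continuing at the same slope.

Emit:
{"name": "play_rows", "arguments": {
  "targets": [
    {"tx":0.5,"ty":0,"tz":-0.5,"yaw":0,"claw":0.3},
    {"tx":0.5,"ty":0,"tz":-0.5,"yaw":0,"claw":0.3},
    {"tx":0,"ty":0,"tz":0,"yaw":0,"claw":0.3}
  ]
}}

```text
time_s: 16.25
ee_pos: [512.1, 54.3, 203.4]
orientation: [0.0, -0.085, 0.996, -0.0]
contact_force: [-0.6, 0.7, -0.6]
finger_gap: 43.1
```

```bash
python3 ff.py
```

```text
16.55 [512.15  54.33 203.28] [ 0.13  0.32 -0.15] [0.25 0.4  0.75]
```

Emit:
{"name": "play_rows", "arguments": {
  "targets": [
    {"tx":0.5,"ty":0,"tz":-0.5,"yaw":0,"claw":0.3},
    {"tx":0.5,"ty":0,"tz":-0.5,"yaw":0,"claw":0.3},
    {"tx":0,"ty":0,"tz":0,"yaw":0,"claw":0.3}
  ]
}}

```text
time_s: 16.8
ee_pos: [511.1, 54.2, 204.4]
orientation: [0.0, -0.085, 0.996, -0.0]
contact_force: [-0.3, -0.1, -0.3]
finger_gap: 43.3
```

```bash
python3 ff.py
```

```text
17.1 [511.18  54.17 204.29] [-0.11 -0.26 -0.54] [0.56 0.37 0.66]
```

Emit:
{"name": "play_rows", "arguments": {
  "targets": [
    {"tx":0.5,"ty":0,"tz":-0.5,"yaw":0,"claw":0.3},
    {"tx":0.5,"ty":0,"tz":-0.5,"yaw":0,"claw":0.3},
    {"tx":0,"ty":0,"tz":0,"yaw":0,"claw":0.3}
  ]
}}

```text
time_s: 17.35
ee_pos: [510.1, 54.0, 205.4]
orientation: [0.0, -0.085, 0.996, -0.0]
contact_force: [-0.4, 0.4, 0.0]
finger_gap: 43.8
```

```bash
python3 ff.py
```

```text
17.65 [510.2   54.01 205.29] [ 0.14 -0.13 -0.33] [0.27 0.19 0.23]
```

Emit:
{"name": "play_rows", "arguments": {
  "targets": [
    {"tx":0.5,"ty":0,"tz":-0.5,"yaw":0,"claw":0.3},
    {"tx":0.5,"ty":0,"tz":-0.5,"yaw":0,"claw":0.3},
    {"tx":0,"ty":0,"tz":0,"yaw":0,"claw":0.3}
  ]
}}

```text
time_s: 17.9
ee_pos: [509.1, 53.8, 206.4]
orientation: [0.0, -0.085, 0.996, 0.0]
contact_force: [-0.1, 0.4, -0.5]
finger_gap: 43.4
```

```bash
python3 ff.py
```

```text
18.2 [509.19  53.82 206.28] [-0.1   0.16 -0.43] [0.41 0.51 0.36]
```

Emit:
{"name": "play_rows", "arguments": {
  "targets": [
    {"tx":0.5,"ty":0,"tz":-0.5,"yaw":0,"claw":0.3},
    {"tx":0.5,"ty":0,"tz":-0.5,"yaw":0,"claw":0.3},
    {"tx":0,"ty":0,"tz":0,"yaw":0,"claw":0.3}
  ]
}}

```text
time_s: 18.45
ee_pos: [508.2, 53.6, 207.4]
orientation: [0.0, -0.085, 0.996, -0.0]
contact_force: [-0.7, -0.1, -0.3]
finger_gap: 43.6
```

```bash
python3 ff.py
```

```text
18.75 [508.2   53.66 207.26] [-0.02  0.31 -0.23] [0.61 0.35 0.45]
```

Emit:
{"name": "play_rows", "arguments": {
  "targets": [
    {"tx":0.5,"ty":0,"tz":-0.5,"yaw":0,"claw":0.3},
    {"tx":0.5,"ty":0,"tz":-0.5,"yaw":0,"claw":0.3},
    {"tx":0,"ty":0,"tz":0,"yaw":0,"claw":0.3}
  ]
}}

```text
time_s: 19.0
ee_pos: [507.1, 53.5, 208.4]
orientation: [-0.0, -0.086, 0.996, -0.0]
contact_force: [0.1, 0.8, -0.3]
finger_gap: 43.4
```

```bash
python3 ff.py
```

```text
19.3 [507.2   53.48 208.26] [-0.18  0.38 -0.03] [0.43 0.58 0.31]
```

Emit:
{"name": "play_rows", "arguments": {
  "targets": [
    {"tx":0.5,"ty":0,"tz":-0.5,"yaw":0,"claw":0.3},
    {"tx":0.5,"ty":0,"tz":-0.5,"yaw":0,"claw":0.3},
    {"tx":0,"ty":0,"tz":0,"yaw":0,"claw":0.3}
  ]
}}

```text
time_s: 19.55
ee_pos: [506.1, 53.3, 209.4]
orientation: [-0.0, -0.085, 0.996, -0.0]
contact_force: [-0.6, 0.0, 0.3]
finger_gap: 43.9
```

```bash
python3 ff.py
```

```text
19.85 [506.21  53.32 209.26] [ 0.12  0.   -0.69] [0.71 0.39 0.35]
```

Emit:
{"name": "play_rows", "arguments": {
  "targets": [
    {"tx":0.5,"ty":0,"tz":-0.5,"yaw":0,"claw":0.3},
    {"tx":0.5,"ty":0,"tz":-0.5,"yaw":0,"claw":0.3},
    {"tx":0,"ty":0,"tz":0,"yaw":0,"claw":0.3}
  ]
}}

```text
time_s: 20.1
ee_pos: [505.2, 53.1, 210.4]
orientation: [0.0, -0.085, 0.996, -0.0]
contact_force: [-1.3, -0.2, 0.4]
finger_gap: 43.5
```

```bash
python3 ff.py
```

```text
20.4 [505.25  53.13 210.29] [-0.42 -0.17 -0.41] [0.54 0.46 0.23]
```

Emit:
{"name": "play_rows", "arguments": {
  "targets": [
    {"tx":0.5,"ty":0,"tz":-0.5,"yaw":0,"claw":0.3},
    {"tx":0.5,"ty":0,"tz":-0.5,"yaw":0,"claw":0.3},
    {"tx":0,"ty":0,"tz":0,"yaw":0,"claw":0.3}
  ]
}}

```text
time_s: 20.65
ee_pos: [504.2, 52.9, 211.4]
orientation: [0.0, -0.085, 0.996, 0.0]
contact_force: [-0.5, 0.2, -0.7]
finger_gap: 43.7
```

```bash
python3 ff.py
```

```text
20.95 [504.26  52.98 211.28] [ 0.26 -0.43 -0.39] [0.5  0.25 0.4 ]
```

Emit:
{"name": "play_rows", "arguments": {
  "targets": [
    {"tx":0.5,"ty":0,"tz":-0.5,"yaw":0,"claw":0.3},
    {"tx":0.5,"ty":0,"tz":-0.5,"yaw":0,"claw":0.3},
    {"tx":0,"ty":0,"tz":0,"yaw":0,"claw":0.3}
  ]
}}

```text
time_s: 21.2
ee_pos: [503.2, 52.8, 212.4]
orientation: [0.0, -0.086, 0.996, -0.0]
contact_force: [-0.3, -0.1, 0.3]
finger_gap: 43.7
```

```bash
python3 ff.py; python3 look.py 8 wrist; python3 -c "
import cv2;i=cv2.imread('pics/wrist8.png');cv2.imwrite('pics/w8c.png',cv2.resize(i[210:400,230:400],None,fx=3.1,fy=3.1,interpolation=cv2.INTER_CUBIC))"
```

```text
21.5 [503.3   52.79 212.29] [ 0.17 -0.14 -0.53] [0.47 0.32 0.42]
21.5 [503.3   52.79 212.29] [ 0.41 -0.51 -0.04] 43.58131553188832
[[-0.9854, -0.1704, 0.0], [-0.1704, 0.9854, 0.0], [-0.0, -0.0, -1.0]]
```

View pics/w8c.png

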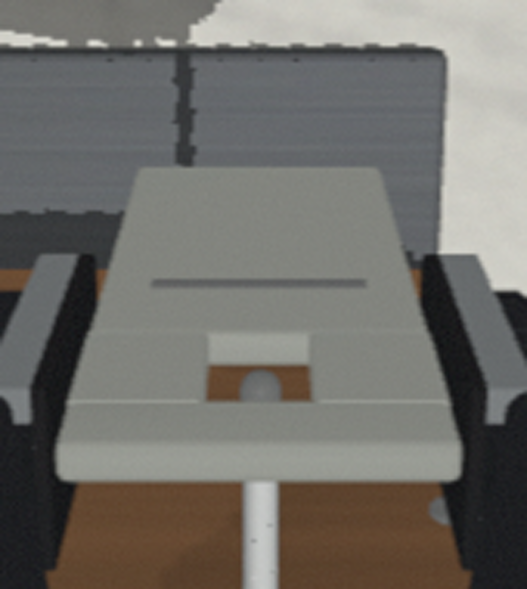

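The tip ball is now inside the hole at (261,388) in the crop and the tag has not slipped in the fingers. A little more diagonal, then outwards.

Emit:
{"name": "play_rows", "arguments": {
  "targets": [
    {"tx":0.5,"ty":0,"tz":-0.5,"yaw":0,"claw":0.3},
    {"tx":0.5,"ty":0,"tz":-0.5,"yaw":0,"claw":0.3},
    {"tx":0,"ty":0,"tz":0,"yaw":0,"claw":0.3}
  ]
}}

```text
time_s: 21.8
ee_pos: [502.2, 52.6, 213.4]
orientation: [0.0, -0.085, 0.996, -0.0]
contact_force: [0.3, -0.3, 0.5]
finger_gap: 43.7
```

```bash
python3 ff.py
```

```text
22.1 [502.31  52.64 213.29] [ 0.08  0.11 -0.54] [0.67 0.36 0.5 ]
```

Emit:
{"name": "play_rows", "arguments": {
  "targets": [
    {"tx":0.5,"ty":0,"tz":-0.3,"yaw":0,"claw":0.3},
    {"tx":0.5,"ty":0,"tz":-0.3,"yaw":0,"claw":0.3},
    {"tx":0,"ty":0,"tz":0,"yaw":0,"claw":0.3}
  ]
}}

```text
time_s: 22.35
ee_pos: [501.2, 52.4, 213.9]
orientation: [-0.0, -0.085, 0.996, 0.0]
contact_force: [-0.8, -0.0, -0.3]
finger_gap: 43.4
```

```bash
python3 ff.py
```

```text
22.65 [501.3   52.47 213.89] [-0.21 -0.33 -0.43] [0.5  0.56 0.48]
```

Emit:
{"name": "play_rows", "arguments": {
  "targets": [
    {"tx":0.5,"ty":0,"tz":0,"yaw":0,"claw":0.3},
    {"tx":0.5,"ty":0,"tz":0,"yaw":0,"claw":0.3},
    {"tx":0,"ty":0,"tz":0,"yaw":0,"claw":0.3}
  ]
}}

```text
time_s: 22.9
ee_pos: [500.2, 52.3, 213.8]
orientation: [-0.0, -0.086, 0.996, 0.0]
contact_force: [-0.6, -0.0, -0.7]
finger_gap: 43.6
```

```bash
python3 ff.py
```

```text
23.2 [500.34  52.28 213.88] [ 0.12  0.03 -0.3 ] [0.45 0.32 0.14]
```

Still free. More outward steps.

Emit:
{"name": "play_rows", "arguments": {
  "targets": [
    {"tx":0.5,"ty":0,"tz":0,"yaw":0,"claw":0.3},
    {"tx":0.5,"ty":0,"tz":0,"yaw":0,"claw":0.3},
    {"tx":0,"ty":0,"tz":0,"yaw":0,"claw":0.3}
  ]
}}

```text
time_s: 23.45
ee_pos: [499.2, 52.1, 213.9]
orientation: [-0.0, -0.085, 0.996, -0.0]
contact_force: [0.9, -0.2, -0.4]
finger_gap: 42.9
```

```bash
python3 ff.py
```

```text
23.75 [499.35  52.11 213.89] [-0.47  0.01 -0.24] [0.35 0.33 0.55]
```

Emit:
{"name": "play_rows", "arguments": {
  "targets": [
    {"tx":0.5,"ty":0,"tz":0,"yaw":0,"claw":0.3},
    {"tx":0.5,"ty":0,"tz":0,"yaw":0,"claw":0.3},
    {"tx":0,"ty":0,"tz":0,"yaw":0,"claw":0.3}
  ]
}}

```text
time_s: 24.0
ee_pos: [498.2, 51.9, 213.9]
orientation: [-0.0, -0.085, 0.996, 0.0]
contact_force: [0.1, -0.1, -1.5]
finger_gap: 43.1
```

```bash
python3 ff.py
```

```text
24.3 [498.39  51.94 213.91] [-0.33 -0.23 -0.25] [0.46 0.45 0.42]
```

Emit:
{"name": "play_rows", "arguments": {
  "targets": [
    {"tx":0.5,"ty":0,"tz":0,"yaw":0,"claw":0.3},
    {"tx":0.5,"ty":0,"tz":0,"yaw":0,"claw":0.3},
    {"tx":0,"ty":0,"tz":0,"yaw":0,"claw":0.3}
  ]
}}

```text
time_s: 24.55
ee_pos: [497.2, 51.8, 213.9]
orientation: [-0.0, -0.086, 0.996, 0.0]
contact_force: [0.1, -0.1, -0.8]
finger_gap: 43.3
```

```bash
python3 ff.py
```

```text
24.85 [497.39  51.75 213.9 ] [-0.06 -0.24 -0.37] [0.44 0.46 0.22]
```

Emit:
{"name": "play_rows", "arguments": {
  "targets": [
    {"tx":1,"ty":0,"tz":0,"yaw":0,"claw":0.3},
    {"tx":1,"ty":0,"tz":0,"yaw":0,"claw":0.3},
    {"tx":1,"ty":0,"tz":0,"yaw":0,"claw":0.3},
    {"tx":1,"ty":0,"tz":0,"yaw":0,"claw":0.3},
    {"tx":0,"ty":0,"tz":0,"yaw":0,"claw":0.3}
  ]
}}

```text
time_s: 25.27
ee_pos: [493.1, 51.1, 213.9]
orientation: [-0.0, -0.085, 0.996, 0.0]
contact_force: [0.5, -0.0, -1.0]
finger_gap: 43.5
```

Emit:
{"name": "play_rows", "arguments": {
  "targets": [
    {"tx":2,"ty":0,"tz":0,"yaw":0,"claw":0.3},
    {"tx":4,"ty":0,"tz":0,"yaw":0,"claw":0.3},
    {"tx":8,"ty":0,"tz":0,"yaw":0,"claw":0.3},
    {"tx":10,"ty":0,"tz":0,"yaw":0,"claw":0.3},
    {"tx":10,"ty":0,"tz":0,"yaw":0,"claw":0.3},
    {"tx":10,"ty":0,"tz":0,"yaw":0,"claw":0.3},
    {"tx":10,"ty":0,"tz":0,"yaw":0,"claw":0.3},
    {"tx":0,"ty":0,"tz":0,"yaw":0,"claw":0.3}
  ],
  "force": 30
}}

```text
time_s: 25.93
ee_pos: [437.6, 41.7, 213.8]
orientation: [-0.001, -0.085, 0.996, 0.0]
contact_force: [-1.0, -0.1, -0.6]
finger_gap: 43.3
```

```bash
python3 look.py 9; python3 - <<'E'
from h import *
c=C["top"]
print("shaker top",onplane(c,px("top",(617,98)),119),"block slot mid",onplane(c,px("top",(671,376)),38))
S=[585.6,12.9,.166];print("peg r tip",W(S,(-76,-55,0)))
w=np.load("wrist2.npz")
B=[498.2,-237.4,38]
for q in((28,-45),(28,45),(-28,45),(0,0)): print(q,proj(w,W([498.2,-237.4,-.369],(*q,38))))
E
```

```text
25.9333 [437.65  41.75 213.8 ] [-1.   -0.06 -0.57] 43.29216175368463
[[-0.9854, -0.17, -0.0017], [-0.17, 0.9854, 0.0], [0.0017, 0.0003, -1.0]]
shaker top [ 635.97470859 -182.60287594  119.        ] block slot mid [ 501.73690332 -236.63541019   38.        ]
peg r tip [519.73285234 -53.90208724   0.        ]
(28, -45) [-24.78794305 136.08662449]
(28, 45) [ 61.78465125 181.5336643 ]
(-28, 45) [ 80.53169011 132.62771627]
(0, 0) [ 27.79270024 134.35977059]
```

Emit:
{"name": "play_rows", "arguments": {
  "targets": [
    {"tx":0,"ty":-10,"tz":0,"yaw":0,"claw":0.3},
    {"tx":0,"ty":-20,"tz":0,"yaw":0,"claw":0.3},
    {"tx":0,"ty":-20,"tz":0,"yaw":0,"claw":0.3},
    {"tx":0,"ty":-20,"tz":0,"yaw":0,"claw":0.3},
    {"tx":0,"ty":-20,"tz":0,"yaw":0,"claw":0.3},
    {"tx":0,"ty":-20,"tz":0,"yaw":0,"claw":0.3},
    {"tx":0,"ty":-20,"tz":0,"yaw":0,"claw":0.3},
    {"tx":0,"ty":-20,"tz":0,"yaw":0,"claw":0.3},
    {"tx":0,"ty":-20,"tz":0,"yaw":0,"claw":0.3},
    {"tx":0,"ty":-20,"tz":0,"yaw":0,"claw":0.3},
    {"tx":0,"ty":-20,"tz":0,"yaw":0,"claw":0.3},
    {"tx":0,"ty":-20,"tz":0,"yaw":0,"claw":0.3},
    {"tx":0,"ty":-20,"tz":0,"yaw":0,"claw":0.3},
    {"tx":0,"ty":0,"tz":0,"yaw":0.09,"claw":0.3},
    {"tx":0,"ty":0,"tz":0,"yaw":0.09,"claw":0.3},
    {"tx":0,"ty":0,"tz":0,"yaw":0.09,"claw":0.3},
    {"tx":0,"ty":0,"tz":0,"yaw":0.09,"claw":0.3},
    {"tx":0,"ty":0,"tz":0,"yaw":0.09,"claw":0.3},
    {"tx":0,"ty":0,"tz":0,"yaw":0.09,"claw":0.3},
    {"tx":0,"ty":0,"tz":0,"yaw":0,"claw":0.3}
  ]
}}

```text
time_s: 27.6
ee_pos: [483.2, -205.5, 213.9]
orientation: [0.0, 0.184, 0.983, -0.0]
contact_force: [-0.1, 0.3, -1.4]
finger_gap: 43.5
```

```bash
python3 ff.py; python3 look.py 10 wrist; python3 - <<'E'
from station import read_state
import numpy as np
s=read_state()["ee_pos"];d=np.array([499,-237.2])-s[:2];print(d,"tx",d@[-.932,.3616],"ty",d@[.3616,.932])
E
```

```text
27.9 [ 482.87 -204.66  213.88] [-0.21 -0.23 -0.43] [0.23 0.55 0.4 ]
27.9 [ 482.87 -204.66  213.88] [ 0.04  0.21 -0.1 ] 43.117481380162396
[[-0.9331, 0.3596, 0.0001], [0.3596, 0.9331, -0.0001], [-0.0001, -0.0001, -1.0]]
[ 16.15663331 -32.64267101] tx -26.86157208651728 ty -24.5807307747379
```

Emit:
{"name": "play_rows", "arguments": {
  "targets": [
    {"tx":-9,"ty":-8,"tz":0,"yaw":0,"claw":0.3},
    {"tx":-9,"ty":-8,"tz":5,"yaw":0,"claw":0.3},
    {"tx":-9,"ty":-8.5,"tz":10,"yaw":0,"claw":0.3},
    {"tx":0,"ty":0,"tz":15,"yaw":0,"claw":0.3},
    {"tx":0,"ty":0,"tz":15,"yaw":0,"claw":0.3},
    {"tx":0,"ty":0,"tz":15,"yaw":0,"claw":0.3},
    {"tx":0,"ty":0,"tz":15,"yaw":0,"claw":0.3},
    {"tx":0,"ty":0,"tz":10,"yaw":0,"claw":0.3},
    {"tx":0,"ty":0,"tz":0,"yaw":0,"claw":0.3},
    {"tx":0,"ty":0,"tz":0,"yaw":0,"claw":0.3},
    {"tx":0,"ty":0,"tz":0,"yaw":0,"claw":0.3}
  ]
}}

```text
time_s: 28.87
ee_pos: [499.8, -237.7, 129.5]
orientation: [0.0, 0.183, 0.983, -0.0]
contact_force: [-0.5, -0.1, -1.0]
finger_gap: 43.7
```

```bash
python3 look.py 11 wrist top scene; python3 - <<'E'
from h import *
from station import read_state
s=read_state()["ee_pos"]
I={k:cv2.imread(f"pics/{k}.png") for k in("wrist11","top11","top0","scene11","wrist2")}
def crop(n,cx,cy,h,f):
    cx,cy=int(cx),int(cy);x0,y0=max(cx-h,0),max(cy-h,0);i=I[n][y0:y0+2*h,x0:x0+2*h]
    o=cv2.resize(i,None,fx=f,fy=f,interpolation=cv2.INTER_CUBIC);cv2.putText(o,f"{n} {x0},{y0} x{f}",(2,10),0,.35,(0,0,255));return cv2.copyMakeBorder(o,0,max(0,300-o.shape[0]),0,max(0,300-o.shape[1]),0)[:300,:]
sc=proj(np.load("scene11.npz"),[499,-237,50])
m=[crop("top0",371,262,25,6),crop("top11",371,258,25,6),crop("wrist2",40,135,50,3),crop("scene11",*sc,40,3.75)]
g=np.vstack([np.hstack(m[:2]),np.hstack(m[2:])])
w=cv2.resize(I["wrist11"][200:480,200:440][:280],(200,233));g=np.hstack([g,np.vstack([w,np.zeros((367,200,3),np.uint8)])])
cv2.imwrite("pics/mos.png",g);print(g.shape,sc,s)
E
```

```text
28.8667 [ 499.76 -237.69  129.45] [-0.45 -0.06 -0.95] 43.6982642158396
[[-0.9327, 0.3606, 0.0009], [0.3606, 0.9327, -0.0007], [-0.0011, -0.0003, -1.0]]
(600, 800, 3) [369.3121613  243.44665926] [ 499.82553602 -237.49472288  129.84872667]
```

View pics/mos.png

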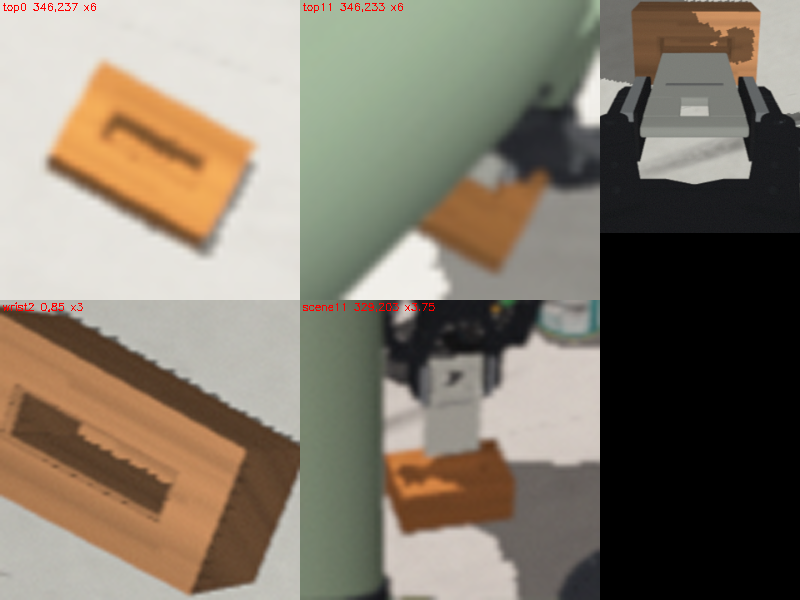

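In the mosaic's wrist tile the held tag (columns 639–749) is centred over the block (632–760). In the scene tile its foot is above the block, over the slot. In the wrist2 tile the block's top corners are (245,450) and (192,593), and the slot corners are (180,470) and (158,520). I'll refit the block with these before lowering.

```bash
python3 ff.py; python3 - <<'E'
from h import *
from station import read_state
w=np.load("wrist2.npz");w11=np.load("wrist11.npz")
c=lambda x,y:(x/3,85+(y-300)/3)
ws=[(w,c(245,450),(-28,45)),(w,c(192,593),(28,45)),(w,c(180,470),(-10,28)),(w,c(158,520),(10,28)),(w,c(18,386),(-10,-28))]
b=[(C["top"],px("top",p),q) for p,q in(((628,303),(28,45)),((762,377),(28,-45)),((717,462),(-28,-45)),((580,388),(-28,45)))]
for n,L in(("wrist",ws),("both",ws+b)):
  g=lambda P:np.concatenate([proj(k,W(P,(*q,38)))-p for k,p,q in L])
  r=least_squares(g,[499,-237,-.37],loss="soft_l1");print(n,r.x.round(3),r.fun.reshape(-1,2).round(1).tolist())
t=lambda p:(600+(p[0]-200)*.8333,(p[1]-200)*.8333)
for P in([498.2,-237.4,-.369],r.x):
  print([np.round(t(proj(w11,W(P,(*q,38))))).tolist() for q in((-28,-45),(-28,45),(-10,-28),(-10,28))])
I=cv2.imread("pics/wrist11.png");print(I[200:275:3,240].tolist())
E
```

```text
29.3167 [ 499.24 -237.07  129.13] [ 0.06 -0.16 -0.27] [0.54 0.49 0.28]
wrist [ 5.00011e+02 -2.35751e+02 -3.60000e-01] [[0.5, -0.7], [-0.2, 0.6], [-0.1, 0.1], [0.8, 1.2], [-1.2, -1.0]]
both [ 4.99688e+02 -2.35832e+02 -3.65000e-01] [[0.5, -0.8], [-0.5, 0.4], [-0.2, -0.0], [0.6, 1.0], [-1.2, -1.5], [-0.9, -0.3], [-0.2, -0.3], [-0.1, -0.6], [-0.5, -0.9]]
[[629.0, 9.0], [760.0, 9.0], [655.0, 34.0], [734.0, 34.0]]
[[632.0, 11.0], [762.0, 10.0], [658.0, 36.0], [737.0, 35.0]]
[[106, 110, 112], [107, 112, 112], [106, 110, 110], [98, 104, 109], [46, 66, 94], [52, 79, 109], [52, 78, 110], [53, 79, 110], [50, 75, 104], [56, 79, 112], [54, 80, 113], [57, 84, 116], [54, 80, 113], [54, 82, 113], [57, 84, 116], [57, 85, 116], [55, 80, 112], [57, 79, 110], [60, 82, 110], [70, 92, 113], [72, 90, 113], [77, 94, 115], [87, 99, 116], [85, 97, 112], [90, 99, 111]]
```

Emit:
{"name": "play_rows", "arguments": {
  "targets": [
    {"tx":-1,"ty":0.5,"tz":2,"yaw":0,"claw":0.3},
    {"tx":0,"ty":0,"tz":3,"yaw":0,"claw":0.3},
    {"tx":0,"ty":0,"tz":3,"yaw":0,"claw":0.3},
    {"tx":0,"ty":0,"tz":3,"yaw":0,"claw":0.3},
    {"tx":0,"ty":0,"tz":2,"yaw":0,"claw":0.3},
    {"tx":0,"ty":0,"tz":2,"yaw":0,"claw":0.3},
    {"tx":0,"ty":0,"tz":0,"yaw":0,"claw":0.3},
    {"tx":0,"ty":0,"tz":0,"yaw":0,"claw":0.3}
  ]
}}

```text
time_s: 29.98
ee_pos: [500.2, -236.9, 113.7]
orientation: [-0.0, 0.183, 0.983, 0.0]
contact_force: [-0.1, 0.2, 0.3]
finger_gap: 43.3
```

```bash
python3 ff.py
```

```text
30.2833 [ 500.37 -237.    114.05] [-0.06  0.1  -0.5 ] [0.49 0.36 0.29]
```

Emit:
{"name": "play_rows", "arguments": {
  "targets": [
    {"tx":0,"ty":0,"tz":1,"yaw":0,"claw":0.3},
    {"tx":0,"ty":0,"tz":1,"yaw":0,"claw":0.3},
    {"tx":0,"ty":0,"tz":1,"yaw":0,"claw":0.3},
    {"tx":0,"ty":0,"tz":1,"yaw":0,"claw":0.3},
    {"tx":0,"ty":0,"tz":1,"yaw":0,"claw":0.3},
    {"tx":0,"ty":0,"tz":0,"yaw":0,"claw":0.3}
  ]
}}

```text
time_s: 30.78
ee_pos: [500.1, -236.8, 108.6]
orientation: [-0.0, 0.183, 0.983, 0.0]
contact_force: [0.1, -0.6, -0.4]
finger_gap: 43.4
```

```bash
python3 ff.py
```

```text
31.0833 [ 500.32 -236.95  108.94] [-0.23 -0.35 -0.82] [0.57 0.09 0.45]
```

Emit:
{"name": "play_rows", "arguments": {
  "targets": [
    {"tx":0,"ty":0,"tz":1.5,"yaw":0,"claw":0.3},
    {"tx":0,"ty":0,"tz":1.5,"yaw":0,"claw":0.3},
    {"tx":0,"ty":0,"tz":1.5,"yaw":0,"claw":0.3},
    {"tx":0,"ty":0,"tz":1.5,"yaw":0,"claw":0.3},
    {"tx":0,"ty":0,"tz":0,"yaw":0,"claw":0.3}
  ]
}}

```text
time_s: 31.5
ee_pos: [500.0, -236.8, 102.5]
orientation: [-0.0, 0.183, 0.983, 0.0]
contact_force: [0.5, 0.4, -0.9]
finger_gap: 43.5
```

```bash
python3 ff.py
```

```text
31.8 [ 500.33 -236.95  102.96] [-0.32  0.1  -0.4 ] [0.23 0.17 0.41]
```

The foot is now about 14 mm into the slot with no contact. Continuing towards the floor, expected near TCP z = 84.

Emit:
{"name": "play_rows", "arguments": {
  "targets": [
    {"tx":0,"ty":0,"tz":2,"yaw":0,"claw":0.3},
    {"tx":0,"ty":0,"tz":2,"yaw":0,"claw":0.3},
    {"tx":0,"ty":0,"tz":2,"yaw":0,"claw":0.3},
    {"tx":0,"ty":0,"tz":2,"yaw":0,"claw":0.3},
    {"tx":0,"ty":0,"tz":2,"yaw":0,"claw":0.3},
    {"tx":0,"ty":0,"tz":2,"yaw":0,"claw":0.3},
    {"tx":0,"ty":0,"tz":0,"yaw":0,"claw":0.3}
  ]
}}

```text
time_s: 32.38
ee_pos: [500.0, -236.8, 90.3]
orientation: [-0.0, 0.183, 0.983, 0.0]
contact_force: [-0.5, 0.6, -0.6]
finger_gap: 43.7
```

Emit:
{"name": "play_rows", "arguments": {
  "targets": [
    {"tx":0,"ty":0,"tz":1,"yaw":0,"claw":0.3},
    {"tx":0,"ty":0,"tz":1,"yaw":0,"claw":0.3},
    {"tx":0,"ty":0,"tz":1,"yaw":0,"claw":0.3},
    {"tx":0,"ty":0,"tz":0,"yaw":0,"claw":0.3}
  ]
}}

```text
time_s: 32.72
ee_pos: [500.2, -236.9, 87.7]
orientation: [-0.0, 0.183, 0.983, 0.0]
contact_force: [-0.1, -0.2, -1.1]
finger_gap: 43.5
```

```bash
python3 ff.py
```

```text
33.0167 [ 500.31 -236.95   87.94] [-0.12  0.2  -0.33] [0.29 0.4  0.3 ]
```

Emit:
{"name": "play_rows", "arguments": {
  "targets": [
    {"tx":0,"ty":0,"tz":1,"yaw":0,"claw":0.3},
    {"tx":0,"ty":0,"tz":1,"yaw":0,"claw":0.3},
    {"tx":0,"ty":0,"tz":0.5,"yaw":0,"claw":0.3},
    {"tx":0,"ty":0,"tz":0,"yaw":0,"claw":0.3}
  ]
}}

```text
time_s: 33.35
ee_pos: [500.1, -236.9, 85.2]
orientation: [-0.0, 0.183, 0.983, 0.0]
contact_force: [-0.1, -0.3, -0.0]
finger_gap: 43.3
```

```bash
python3 ff.py
```

```text
33.65 [ 500.29 -236.94   85.4 ] [0.55 0.1  0.09] [0.22 0.48 0.36]
```

Emit:
{"name": "play_rows", "arguments": {
  "targets": [
    {"tx":0,"ty":0,"tz":0.5,"yaw":0,"claw":0.3},
    {"tx":0,"ty":0,"tz":0.5,"yaw":0,"claw":0.3},
    {"tx":0,"ty":0,"tz":0,"yaw":0,"claw":0.3}
  ]
}}

```text
time_s: 33.9
ee_pos: [500.2, -236.9, 84.3]
orientation: [-0.0, 0.183, 0.983, 0.0]
contact_force: [0.1, -0.2, -0.3]
finger_gap: 43.2
```

```bash
python3 ff.py
```

```text
34.2 [ 500.28 -236.91   84.38] [-0.12  0.2  -0.27] [0.36 0.33 0.43]
```

Emit:
{"name": "play_rows", "arguments": {
  "targets": [
    {"tx":0,"ty":0,"tz":0.5,"yaw":0,"claw":0.3},
    {"tx":0,"ty":0,"tz":0,"yaw":0,"claw":0.3}
  ]
}}

```text
time_s: 34.37
ee_pos: [500.2, -236.9, 83.8]
orientation: [-0.0, 0.183, 0.983, 0.0]
contact_force: [0.5, 0.2, -1.0]
finger_gap: 43.2
```

```bash
python3 ff.py
```

```text
34.6667 [ 500.28 -236.94   83.87] [-0.12 -0.27 -0.36] [0.38 0.28 0.57]
```

Emit:
{"name": "play_rows", "arguments": {
  "targets": [
    {"tx":0,"ty":0,"tz":0.5,"yaw":0,"claw":0.3},
    {"tx":0,"ty":0,"tz":0,"yaw":0,"claw":0.3}
  ]
}}

```text
time_s: 34.83
ee_pos: [500.4, -237.0, 83.7]
orientation: [0.0, 0.183, 0.983, -0.0]
contact_force: [-0.4, 0.4, 2.9]
finger_gap: 43.3
```

```bash
python3 ff.py
```

```text
Traceback (most recent call last):
  File "ff.py", line 4, in <module>
    for _ in range(6): read_camera("wrist");F.append(read_state()["contact_force"])
                       ~~~~~~~~~~~^^^^^^^^^
ValueError: 200 camera calls are used up
```

The cameras are used up, so I go on by force alone. Fz jumped to +2.9 N at TCP z = 83.7, the expected floor height. I'll confirm before letting go.

Emit:
{"name": "play_rows", "arguments": {
  "targets": [
    {"tx":0,"ty":0,"tz":0.2,"yaw":0,"claw":0.3},
    {"tx":0,"ty":0,"tz":0,"yaw":0,"claw":0.3},
    {"tx":0,"ty":0,"tz":0,"yaw":0,"claw":0.3}
  ]
}}

```text
time_s: 35.33
ee_pos: [500.5, -237.1, 83.7]
orientation: [0.0, 0.183, 0.983, -0.0]
contact_force: [-1.1, 0.1, 6.3]
finger_gap: 43.3
```

Emit:
{"name": "play_rows", "arguments": {
  "targets": [
    {"tx":0,"ty":0,"tz":0,"yaw":0,"claw":0.3}
  ]
}}

```text
time_s: 35.42
ee_pos: [500.5, -237.0, 83.7]
orientation: [0.0, 0.183, 0.983, -0.0]
contact_force: [-1.5, 1.5, 6.7]
finger_gap: 43.2
```

Firm floor contact (6.5 N at the same height). Releasing gently, then going straight up.

Emit:
{"name": "play_rows", "arguments": {
  "targets": [
    {"tx":0,"ty":0,"tz":-0.3,"yaw":0,"claw":0.54},
    {"tx":0,"ty":0,"tz":0,"yaw":0,"claw":0.56},
    {"tx":0,"ty":0,"tz":0,"yaw":0,"claw":0.6},
    {"tx":0,"ty":0,"tz":0,"yaw":0,"claw":0.65},
    {"tx":0,"ty":0,"tz":0,"yaw":0,"claw":0.7},
    {"tx":0,"ty":0,"tz":0,"yaw":0,"claw":0.8},
    {"tx":0,"ty":0,"tz":0,"yaw":0,"claw":0.8},
    {"tx":0,"ty":0,"tz":0,"yaw":0,"claw":0.8},
    {"tx":0,"ty":0,"tz":0,"yaw":0,"claw":0.8}
  ]
}}

```text
time_s: 36.17
ee_pos: [500.2, -236.9, 83.5]
orientation: [-0.0, 0.183, 0.983, -0.0]
contact_force: [0.4, 0.2, 0.8]
finger_gap: 68.7
```

Emit:
{"name": "play_rows", "arguments": {
  "targets": [
    {"tx":0,"ty":0,"tz":-3,"yaw":0,"claw":0.8},
    {"tx":0,"ty":0,"tz":-6,"yaw":0,"claw":0.8},
    {"tx":0,"ty":0,"tz":-10,"yaw":0,"claw":0.8},
    {"tx":0,"ty":0,"tz":-12,"yaw":0,"claw":0.8},
    {"tx":0,"ty":0,"tz":-12,"yaw":0,"claw":0.8},
    {"tx":0,"ty":0,"tz":-12,"yaw":0,"claw":0.8},
    {"tx":0,"ty":0,"tz":-12,"yaw":0,"claw":0.8},
    {"tx":0,"ty":0,"tz":-12,"yaw":0,"claw":0.8},
    {"tx":0,"ty":0,"tz":-12,"yaw":0,"claw":0.8},
    {"tx":0,"ty":0,"tz":-12,"yaw":0,"claw":0.8},
    {"tx":0,"ty":0,"tz":-12,"yaw":0,"claw":0.8},
    {"tx":0,"ty":0,"tz":-10,"yaw":0,"claw":0.8},
    {"tx":0,"ty":0,"tz":0,"yaw":0,"claw":0.8},
    {"tx":0,"ty":0,"tz":0,"yaw":0,"claw":0.8}
  ]
}}

```text
time_s: 37.33
ee_pos: [500.7, -237.2, 209.4]
orientation: [0.001, 0.183, 0.983, -0.0]
contact_force: [-0.8, 0.5, -0.6]
finger_gap: 68.5
```

```bash
python3 - <<'E'
from station import *
s=read_state();print(s["time_s"],s["ee_pos"],s["contact_force"],s["finger_gap"],abs(s["qd"]).max())
E
```

```text
37.3333 [ 500.67001676 -237.20587315  209.41483008] [-0.77370412  0.52912133 -0.58832379] 68.532029894194 0.026164793303100776
```

```bash
python3 -c "
from station import *
print(sign_off())"
```

```text
the job is handed in; nothing more can be done
None
```

The square tag is off its peg and standing hole end up in the block's slot. I handed the job in at 37.3 s of the 72 s limit. I have no picture of the tag after release, because my force checks used up all 200 camera calls before then.

- **Taking it off:** I felt the tag's top edge touch the upturned tip at about 1.2 N, lifted 1.5 mm, then climbed along the tip in 1 mm steps. The forces after that stayed within the sensor's noise. The highest stand-side reading was 2.4 N, well under the 7 N limit, seen as the fingers first closed on the tag.
- **Placing it:** The tag went into the slot without touching the sides. The slot floor pushed back with about 6.5 N at the expected height (tool at z = 83.7 mm), and only then did I let go.
- **Last check:** The fingers were open to 68.5 mm and the arm had backed straight up to z = 209 mm, touching nothing. Final contact forces were within noise.
- **Disagreements:** Camera estimates of the block differed by 1–2 mm, which is within the slot's play. One wrist-camera view put the tag about 6 mm lower than the arm's position did, so I treated that as camera bias and went by touch.

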